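Clamp a port board with the inner fine-feed knob

TASK

Lay the small port board flat on the clamp's narrow bed, lengthwise between the jaw and the sprung backstop, and let go of it. Then turn only the small inner knob clockwise until the board is held snugly, with the sprung pad pushed back about half of its 8 mm travel (about 8 N) and never to the end of it. Do not drag the graduated collar round the knob, which keeps the clamp's zero, and leave the other things on the bench alone.

Things in the scene. Friction and masses are not known exactly. Their poses are not given: they have to be found in the camera images.
- board_clamp: Board clamp, fixed on the bench at a varying place and yaw. Base plate 90 x 200 x 10 mm; origin on its underside, level with the bench. Own y is the clamping direction, from knob end (-y) to backstop end (+y); z up. A grey gear housing (74 x 68 mm, top 34 mm up) at own y -102 to -34 mm carries knob and collar.
- bed_top (a point): Point on the top of the bed, at the clamp's own y = +6 mm. The bed is a steel rail 16 mm wide, its top 22 mm above the bench, running along the clamp's y from jaw to backstop; the base plate beside it is 12 mm lower, so there is room for fingertips beside and below a board.
- backstop_end (a point): Middle of the base plate's end edge behind the backstop (a grey block 42 x 30 mm, 39 mm high). In front of the block a metal pad, 22 mm wide, rides on a spring; its face starts at the clamp's own y +29 to +43 mm (not reported). It gives 8 mm to +y: 2 N as it starts, 1.5 N more per mm, 8 N half-way, 14 N at its hard end. The bare gap pad to block is the travel left.
- feed_jaw: Aluminium jaw 22 mm wide, from 22.5 to 36 mm above the bench; its origin lies below the middle of its clamping face, at bench height. The face looks to the clamp's +y; open it stands at the clamp's own y = -18 mm. It moves only with the inner knob: 12 mm per radian, at most 32 mm.
- jaw_face (a point): Middle of the jaw's clamping face at the height of a board's centre lying on the bed (25.5 mm).
- fine_knob (a joint): Angle of the small inner knob, rad: 0 at the start (jaw open), grows as it is turned clockwise seen from above, at most 2.7. Feeds the jaw 12 mm/rad. Turns against 0.18 N m of friction, plus 0.012 N m per N of clamping force (+0.1 at 8 N); that friction holds the clamp when let go. At rest it can hide up to 0.18 N m either way: judge the rise over the free first 0.7 rad, in equal steps.
- knob_top (a point): Centre of the top face of the small inner knob: round, fluted, black with a pale metal cap, upright axis, 30 mm in diameter and 20 mm tall; its foot is level with the collar's top, 45 mm above the bench, its top at 65 mm.
- collar_mark (a point): A point on the top face of the graduated aluminium collar, 28 mm from the knob's axis. The collar is a ring 64 mm in diameter lying directly round and under the knob, its top 20 mm below the knob's top, 10 mm tall. It turns very easily (0.015 N m) about the same axis and must stay as set: this point may not shift by 2.5 mm.
- port_board: The small port board as a body (mass about 20 g); origin on its underside, 1 mm beside the centre. Lies flat on the bench, to the left or to the right of the clamp.
- port_board_centre (a point): Centre, half-way up, of the small port board with two metal sockets: a rigid block 24 mm (own x) by 38 mm (own y, the length to be clamped) by 7 mm thick. Either end may face the jaw. Grasp it across the 24 mm.
- speaker_a: Bystander: flat black speaker box, about 25 x 48 mm and 9 mm thick, loose on the bench on the other side of the clamp from the board; leave alone.
- tweezers_a: Bystander: metal tweezers, 118 mm long, loose on the bench behind the clamp on the left; leave alone.
There are look-alikes about, which are no part of the job. Of the things like the board_clamp, leave any that is yellow; of the rest the larger one is meant.

How it is judged:
By the outcome, as a careful person would: the job done as asked, in the order asked, and still so for the second after the job is handed in, with the robot touching nothing.
It also fails if it takes over 72 s, if anything falls off the work surface, if the arm or the gripper's body presses on something with over 40 N, if the wrist force passes 120 N, or if a joint passes its speed limit or range.

ROBOT

A 6-joint arm with a two-finger parallel gripper is mounted at the origin on a cart in front of the work surface, level with it; the furniture and walls round the work are solid. World frame = base frame: x ahead of the robot, y to its left, z up, the work surface at z = 0. Lengths are in m, angles in rad, forces in N, time in s.
With the tool pointing down it reaches from about 0.3 to 0.775 m from the base axis. Payload 14.6 kg.
Tool frame: the origin (TCP) lies at the very end of the fingers, on their centre line; the grasp point (between the pads) lies 19 mm behind it (ctrl.hold_point_z is the distance from the TCP to the grasp point, in m); x points along the fingers, y is the direction in which the jaws open and shut, and the axes are right-handed (so a half turn about x gives the same grasp; the last joint's range is limited). The gripper opens to 94 mm and grips with 3 to 60 N. Pads are 16 mm wide; open, the fingers measure 119 mm over their backs; the gripper's body (75 mm by 177 mm) begins 78 mm behind the grasp point.
Start: joints at [1.069, 0.3, 1.521, -0, 1.321, -0.067], TCP at [0.232, 0.499, 0.175] pointing down, gripper open.
Joint ranges: [-3.03, 3.03], [-0.79, 2.21], [0.23, 2.52], [-1.04, 4.18], [0, 3.07], [-2.55, 2.55]. Speed limits (rad/s): [2.22, 2.22, 2.57, 3.14, 3.14, 3.14].

INTERFACE

Orientations are given as [roll, pitch, yaw] about the fixed x, y, z axes, in that order (R = Rz(yaw) Ry(pitch) Rx(roll)).
In Python, from station import get_obs, camera, ticket, ctrl gives the robot as it stands.
- The arm moves only by the tool step_arm, never from a script. Its argument "motion" is a list that holds one entry, the list of rows, each a list of 6 numbers: the shift along the tool's x, y, z in m, then the turn, a rotation vector about the tool's x, y, z in degrees. A call has 1 to 12 rows; each row shifts and turns the commanded pose from where the row before left it, along the tool's axes as they then stand; what a row does not reach is not made up. A row lasts 1/8 s, in which the tool goes at most 62.5 mm and 10.7 degrees, less where a joint would pass 70% of its speed; a pose out of reach is approached as far as the arm can. A call is refused whole if a number of a shift passes 0.0625 or a number of a turn 10.7, either way. A call with a gripper value outside its range is refused whole. "fingers" is the finger opening in m, from 0 to 0.094, set as the call begins (left out, the last holds). The fingers move at their own pace and stop on an object; "squeeze" is the grip in N (left out, the last holds). Time passes only in rows, so rows that do not move let the fingers close. It gives the time, the measured TCP pose, the force and the opening at its end, in the units of the state.
- get_obs(): the state, without advancing time (a new reading comes with each control period).
- camera(name): name is "scene" or "top" or "wrist"; returns a dict with "pixels" (480x640x3 uint8, red, green, blue), "fx", "fy", "cx", "cy" (pixels), "extrinsics" (4x4, takes a point from world to camera coordinates); the wrist camera has in their place "T_tool_cam" (4x4, takes a point from camera to tool coordinates, whose origin is the TCP and whose axes are the tool frame's). Camera axes: x right, y up, looking along -z (the intrinsics and any distortion apply to the point x, -y, -z); pixel columns grow to the right and rows downward; lengths in m; the calibration is good to about 2 mm. A picture is of the moment at which its call begins: read the wrist's pose just before it. There is no depth.
- ticket.hand_in(): hands the job in, once; it reports no verdict.
The state is a dict: "time_s": time; "qpos": joint angles; "joint_vel": joint speeds; "tau": joint torques, N m; "ee_pos": TCP position; "eef_rot": TCP orientation; "force": force on the tool from outside, world axes, zero at the start; "moment": the same for the moment, N m; "grip_width": finger opening in m.
Only numpy, scipy, OpenCV 4.12 (cv2) and the standard library are available. Lean on these libraries where they do the work, as an engineer would, in place of code of your own. Each camera call takes 0.05 s, during which the arm holds its last target.

## Working session

There is one attempt and no reset: what is moved stays moved. The work goes in short steps, Python scripts to look and compute and a tool call to move; the robot and the scene stay as the last step left them, time stands still between calls to the robot, and variables do not carry over. Pictures are saved under pics/ and viewed, and the job is handed in when it is done.

Besides the shell and the picture viewer there is one more tool, called after "Emit:" as name([rows], argument=value, ...), one row to a line, values as JSON. step_arm: Moves the arm, as the interface text tells. Its arguments: {"type":"object","properties":{"motion":{"type":"array","items":{"type":"array","items":{"type":"array","items":{"type":"number"}}}},"fingers":{"type":"number"},"squeeze":{"type":"number"}},"required":["motion"]}

```bash
ls; mkdir -p pics
cat > h.py <<'E'
import numpy as np, cv2, json
from station import get_obs, camera, ticket, ctrl
from scipy.spatial.transform import Rotation as R
def snap(name,fn):
    o=get_obs(); c=camera(name); 
    cv2.imwrite(f'pics/{fn}.png',c['pixels'][:,:,::-1])
    if name=='wrist':
        T=np.eye(4); T[:3,:3]=R.from_euler('xyz',o['eef_rot']).as_matrix(); T[:3,3]=o['ee_pos']
        E=np.linalg.inv(T@np.array(c['T_tool_cam']))
    else: E=np.array(c['extrinsics'])
    d=dict(K=[c['fx'],c['fy'],c['cx'],c['cy']],E=E.tolist(),extra=[k for k in c if k not in('pixels',)])
    if 'dist' in str(c.keys()): d['dist']=[str(k)+str(v) for k,v in c.items() if 'dist' in k]
    json.dump(d,open(f'pics/{fn}.json','w')); return d
def load(fn): 
    d=json.load(open(f'pics/{fn}.json')); return np.array(d['K']),np.array(d['E'])
def ray(fn,u,v):
    K,E=load(fn); C=np.linalg.inv(E)
    d=C[:3,:3]@np.array([(u-K[2])/K[0],-(v-K[3])/K[1],-1.]); return C[:3,3],d
def onz(fn,u,v,z):
    o,d=ray(fn,u,v); return o+d*(z-o[2])/d[2]
def proj(fn,p):
    K,E=load(fn); q=E[:3,:3]@np.array(p)+E[:3,3]; return np.array([K[2]+K[0]*q[0]/-q[2],K[3]+K[1]*q[1]/q[2]])
def tri(*obs):
    A=np.zeros((3,3));b=np.zeros(3)
    for fn,u,v in obs:
        o,d=ray(fn,u,v); d=d/np.linalg.norm(d); P=np.eye(3)-np.outer(d,d); A+=P;b+=P@o
    p=np.linalg.solve(A,b); return p,[np.round(proj(f,p)-[u,v],1).tolist() for f,u,v in obs]
E
python3 - <<'E'
from h import *
for n in('scene','top','wrist'): print(snap(n,n+'0'))
print(get_obs()); print(ctrl.hold_point_z)
E
```

```text
pics
{'K': [484.5467667817508, 484.5467667817508, 314.9419836374285, 241.46773693488947], 'E': [[0.6331132532085677, -0.7740110348930617, 0.008632871795393956, -0.37911286395005317], [0.602000368192349, 0.49936419457696624, 0.6230818227735215, -0.33153427654352835], [-0.48658315353898185, -0.3892843678318839, 0.7821090177550637, -0.8968057508925575], [0.0, 0.0, 0.0, 1.0]], 'extra': ['fx', 'fy', 'cx', 'cy', 'extrinsics']}
{'K': [490.4648728195305, 490.4648728195305, 319.7727949336204, 247.83455844172406], 'E': [[0.026682122331684835, -0.9996085314993944, -0.008417131429456519, -0.05970345863932122], [0.996586983912792, 0.025941584127384624, 0.07836719791192083, -0.500979739158014], [-0.07811816589936911, -0.010479406785956826, 0.9968890280216414, -1.021963053740234], [0.0, 0.0, 0.0, 1.0]], 'extra': ['fx', 'fy', 'cx', 'cy', 'extrinsics']}
{'K': [383.99487810354674, 383.99487810354674, 318.5607892620561, 239.67146772509568], 'E': [[0.42139371798005804, 0.9068775859808046, -0.0006152175007480999, -0.5486513278517872], [-0.8707775990081758, 0.40442965321870555, -0.2796122827469407, 0.028018499352689453], [-0.25332529978764595, 0.11836257703779374, 0.9601128021459108, -0.39031646579869916], [0.0, 0.0, 0.0, 1.0]], 'extra': ['fx', 'fy', 'cx', 'cy', 'T_tool_cam']}
{'time_s': 0.15, 'qpos': array([ 1.06936135e+00,  3.00367980e-01,  1.52142668e+00,  1.25605261e-05,
        1.32067997e+00, -6.66102289e-02]), 'joint_vel': array([-0.00169178,  0.00017808, -0.0029736 ,  0.00090921, -0.0008338 ,
        0.00032191]), 'tau': array([-3.61190109e-05, -5.31959152e+01, -3.52821851e+01,  7.07961945e-02,
        2.36217503e-02, -3.92478728e-05]), 'ee_pos': array([0.23158805, 0.49862608, 0.17500822]), 'eef_rot': array([-1.65120062,  1.56991426, -2.08602849]), 'force': array([ 0.12097447, -0.01827307,  0.42255278]), 'moment': array([-0.01207321, -0.03252884, -0.03462304]), 'grip_width': 0.09384878443358007}
0.0188
```

View pics/scene0.png

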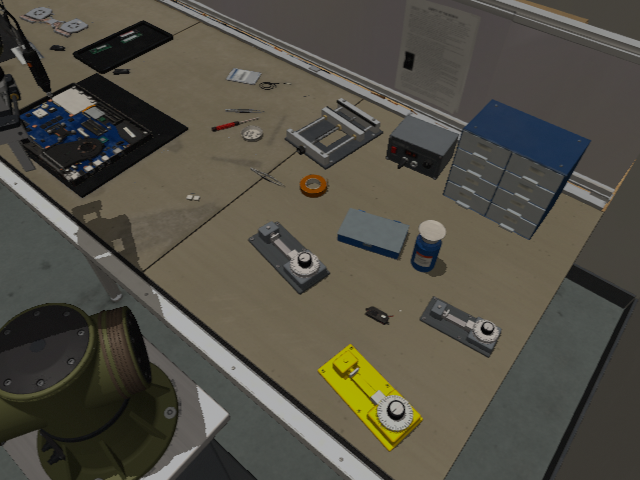

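View pics/top0.png

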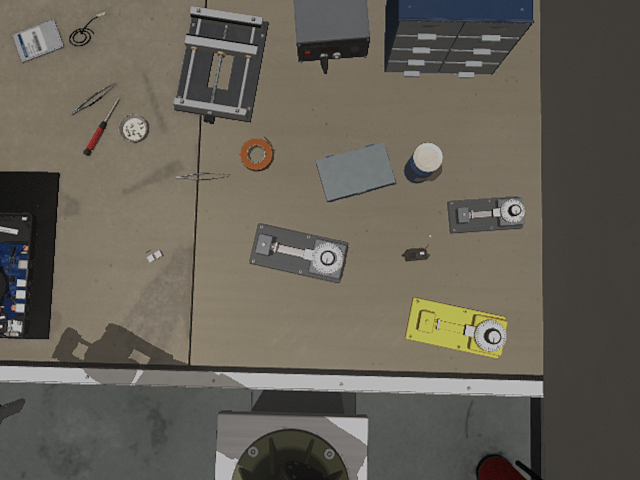

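View pics/wrist0.png

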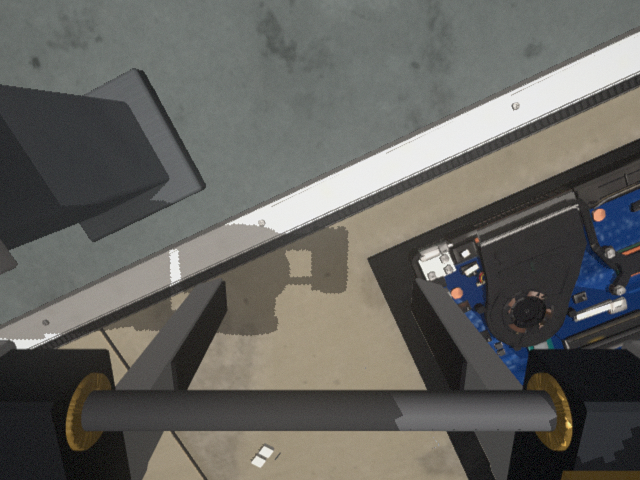

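Run:
```python
from h import *
a=cv2.imread('pics/top0.png')
c1=cv2.resize(a[215:290,240:360],None,fx=5,fy=5,interpolation=cv2.INTER_CUBIC)
c2=cv2.resize(a[240:272,135:175],None,fx=5,fy=5,interpolation=cv2.INTER_CUBIC)
s=cv2.imread('pics/scene0.png')
c3=cv2.resize(s[215:295,240:335],None,fx=5,fy=5,interpolation=cv2.INTER_CUBIC)[:,:475]
c4=cv2.resize(s[180:212,175:215],None,fx=5,fy=5,interpolation=cv2.INTER_CUBIC)
out=np.zeros((600,800,3),np.uint8)
out[:375,:600]=c1; out[:160,600:800]=c2; out[160:320,600:800]=c4
cv2.imwrite('pics/crop0.png',out); cv2.imwrite('pics/crop0s.png',c3)
# size checks
for n,u,v,z in [('top0',154,256,.007),('scene0',193,197.5,.007),('top0',415,254,0.009),('top0',327,258,.065),('scene0',306,259,.065)]: print(n,onz(n,u,v,z).round(4))
for q in [((258,224),(349,240)),((250,263),(341,282)),((448,202),(523,197))]:
    p=[onz('top0',*x,.01) for x in q]; print(np.linalg.norm(p[0]-p[1]),p)
```

```text
top0 [0.4764 0.3098 0.007 ]
scene0 [0.4777 0.305  0.007 ]
top0 [ 0.4953 -0.2503  0.009 ]
top0 [ 0.4785 -0.0622  0.065 ]
scene0 [ 0.4797 -0.0716  0.065 ]
0.19873157592658008 [array([0.55111115, 0.08794803, 0.01      ]), array([ 0.52159099, -0.10857881,  0.01      ])]
0.19871139440030194 [array([0.46669091, 0.10200777, 0.01      ]), array([ 0.43132087, -0.09353041,  0.01      ])]
0.1616568600283555 [array([ 0.60927846, -0.31979914,  0.01      ]), array([ 0.62421901, -0.48076411,  0.01      ])]
```

View pics/crop0.png

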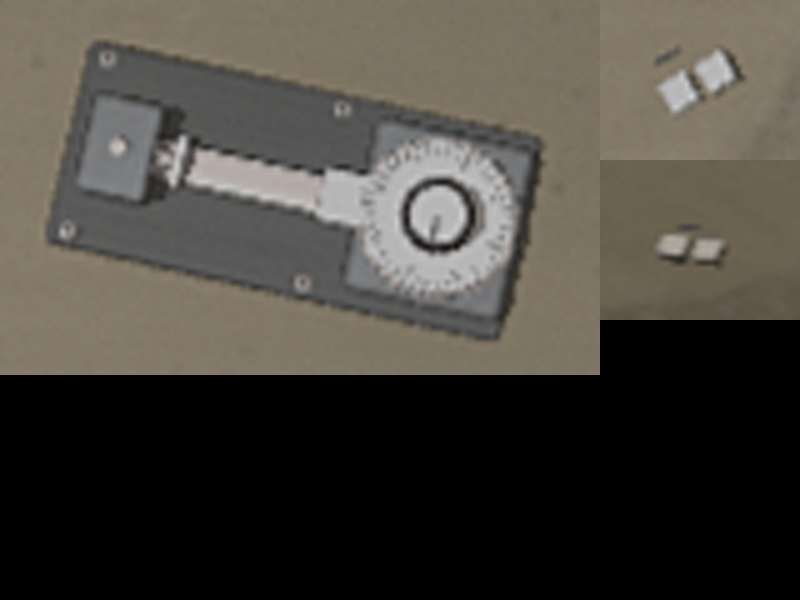

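View pics/crop0s.png

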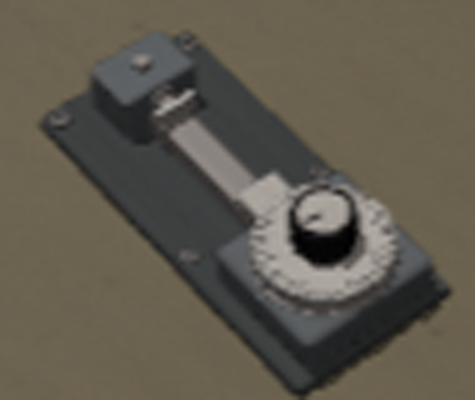

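```bash
cat >> h.py <<'E'
def pose():
    o=get_obs(); return np.array(o['ee_pos']),R.from_euler('xyz',o['eef_rot']).as_matrix()
def target(p,yd):
    """tool x down, tool y along world horizontal yd"""
    y=np.array([yd[0],yd[1],0.]);y/=np.linalg.norm(y);x=np.array([0,0,-1.]); return np.array(p,float),np.column_stack([x,y,np.cross(x,y)])
def delta(T,P=None):
    p,r=P or pose(); q,s=T
    print('tool-shift mm (in current axes)',((r.T@(q-p))*1000).round(1),'rotvec deg',np.degrees(R.from_matrix(r.T@s).as_rotvec()).round(2),'dist',np.linalg.norm(q-p).round(3))
E
python3 - <<'E'
from h import *
c=camera('wrist');T=np.array(c['T_tool_cam']); print(T.round(3))
p,r=pose(); print(p,r.round(3)); 
b=np.array([.477,.307,.007])
# tilt cam: where does pixel (320,300) strike z=0 relative to tcp
for v in (240,300,330):print(v,onz('wrist0',320,v,0)-p)
E
```

```text
[[-0.     0.28  -0.96  -0.207]
 [ 1.     0.    -0.    -0.001]
 [ 0.    -0.96  -0.28  -0.082]
 [ 0.     0.     0.     1.   ]]
[0.23160013 0.49867222 0.17512693] [[-0.     0.421  0.907]
 [-0.001  0.907 -0.421]
 [-1.    -0.001 -0.   ]]
240 [ 0.02692451 -0.01216421 -0.17512693]
300 [ 0.08854563 -0.04071887 -0.17512693]
330 [ 0.12161391 -0.0560424  -0.17512693]
```

Emit:
step_arm([
  [[0,-0.011,0.045,0,0,0],[0,-0.011,0.045,0,0,0],[0,-0.011,0.045,0,0,0],[0,-0.011,0.045,0,0,0],[0,-0.011,0.045,0,0,0],[0,-0.011,0.045,0,0,0],[0,0,0,0,0,0],[0,0,0,0,0,0]],
])

```text
time_s: 1.2
ee_pos: [0.4484, 0.3254, 0.1752]
eef_rot: [-2.48, 1.57, -2.915]
force: [-0.2, -0.3, 0.0]
grip_width: 0.0938
```

Run:
```python
from h import *
snap('wrist','w1'); print(pose()[0])
```

```text
[0.44809882 0.32576287 0.17537013]
```

View pics/w1.png

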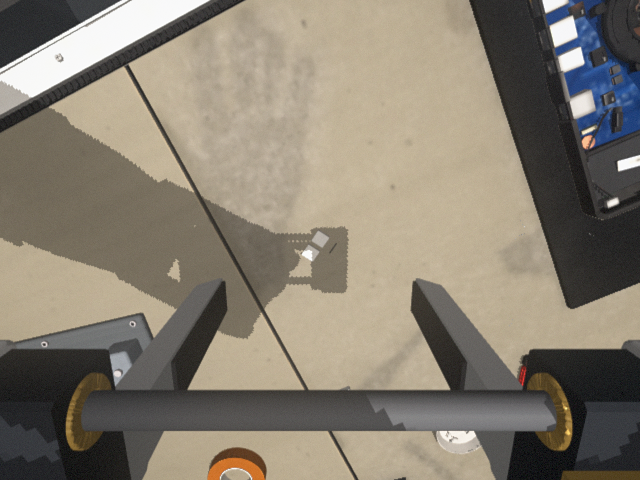

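Run:
```python
from h import *
a=cv2.imread('pics/w1.png')[207:287,265:365]
a=cv2.convertScaleAbs(a,alpha=1.3)
cv2.imwrite('pics/c1.png',cv2.resize(a,None,fx=7,fy=7,interpolation=cv2.INTER_CUBIC))
```

```text
(no output)
```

View pics/c1.png

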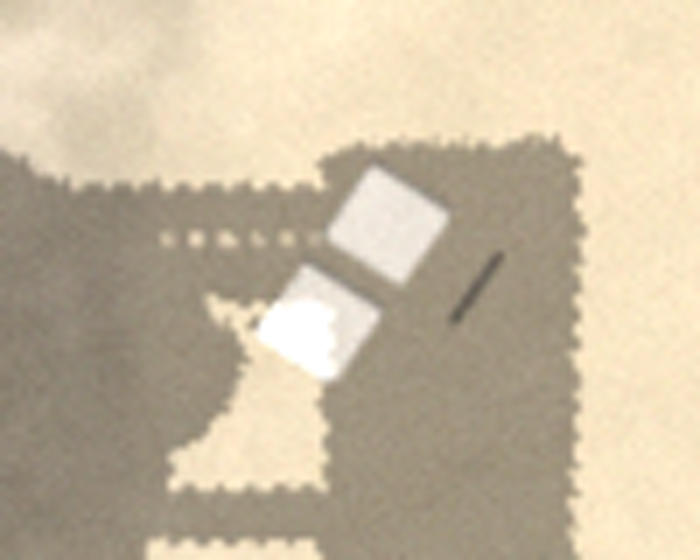

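Emit:
step_arm([
  [[0.02,-0.025,0.01,0,0,0],[0.02,-0.025,0.01,0,0,0],[0.02,-0.025,0,0,0,0],[0.02,-0.015,0,0,0,0],[0,0,0,0,0,0],[0,0,0,0,0,0]],
])

```text
time_s: 2.0
ee_pos: [0.4293, 0.2362, 0.0964]
eef_rot: [0.938, 1.569, 0.504]
force: [-0.1, -0.8, 1.1]
grip_width: 0.0942
```

Run:
```python
from h import *
snap('wrist','w2'); print(pose()[0])
```

```text
[0.42942451 0.23620958 0.09642818]
```

View pics/w2.png

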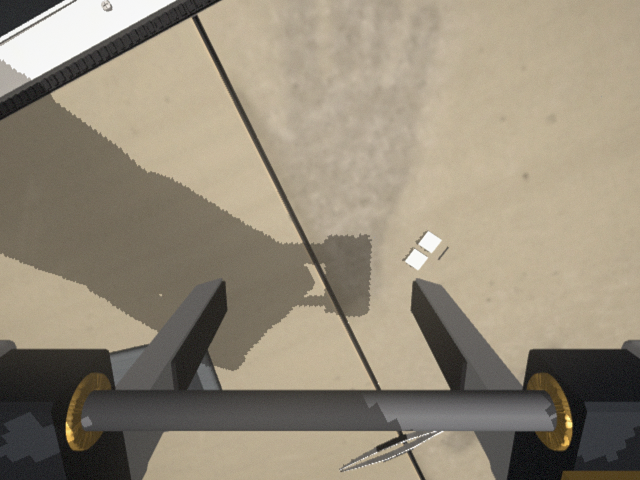

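Run:
```python
from h import *
a=cv2.imread('pics/w2.png')[200:300,370:490]
b=np.clip((a.astype(float)-a.reshape(-1,3).mean(0))*4+128,0,255).astype(np.uint8)
f=lambda x:cv2.resize(x,(480,400),interpolation=cv2.INTER_CUBIC)
cv2.imwrite('pics/c2.png',np.vstack([np.hstack([f(a)])]))
cv2.imwrite('pics/c2b.png',cv2.resize(cv2.GaussianBlur(b,(3,3),0),(720,600)))
```

```text
(no output)
```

View pics/c2.png

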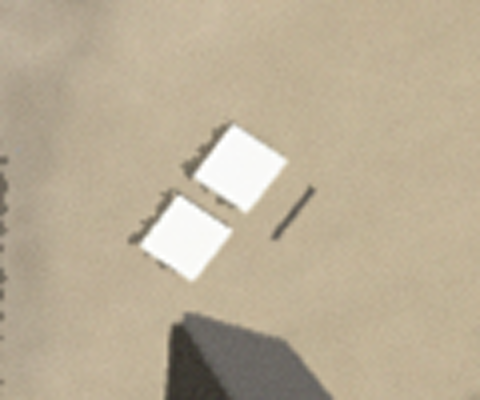

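View pics/c2b.png

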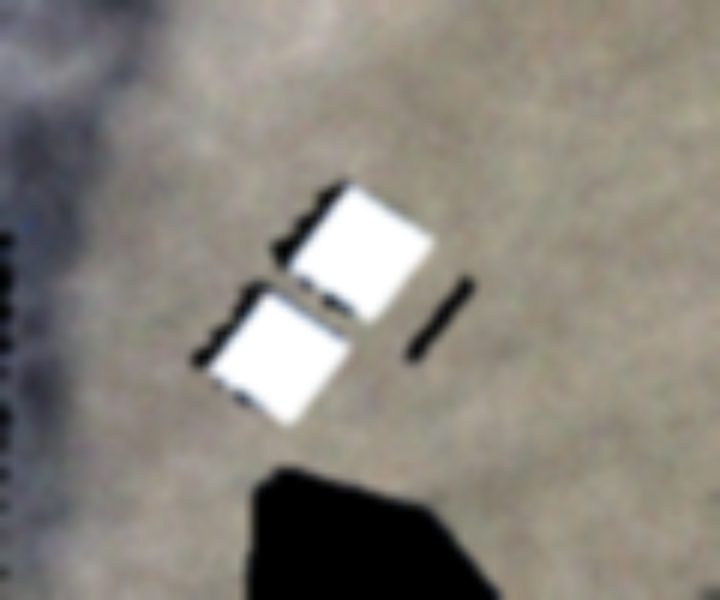

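Run:
```python
from h import *
F=[camera('wrist')['pixels'].astype(float) for _ in range(8)]
A=np.mean(F,0); print('noise',np.std(F,0)[200:300,370:490].mean())
np.save('avg2.npy',A)
a=A[195:275,375:475]
hsv=cv2.cvtColor(a.astype(np.uint8)[:,:,::-1].copy(),cv2.COLOR_BGR2HSV)
outs=[]
for ch in [a[:,:,0]-a[:,:,2],a[:,:,1]-.5*a[:,:,0]-.5*a[:,:,2],a.mean(2)]:
    m=np.median(ch); s=np.percentile(abs(ch-m),60)
    outs.append(cv2.resize(np.clip((ch-m)/s*30+128,0,255).astype(np.uint8),(400,300),interpolation=cv2.INTER_CUBIC))
w=cv2.imread('pics/w1.png').astype(float)[225:270,290:350].mean(2)
w=np.clip((w-85)*5+60,0,255); print(np.median(cv2.imread('pics/w1.png').astype(float)[225:270,325:345].mean(2)))
outs.append(cv2.resize(w.astype(np.uint8),(400,300),interpolation=cv2.INTER_CUBIC))
cv2.imwrite('pics/c3.png',np.vstack([np.hstack(outs[:2]),np.hstack(outs[2:])]))
```

```text
noise 2.4401045269972923
112.33333333333333
```

View pics/c3.png

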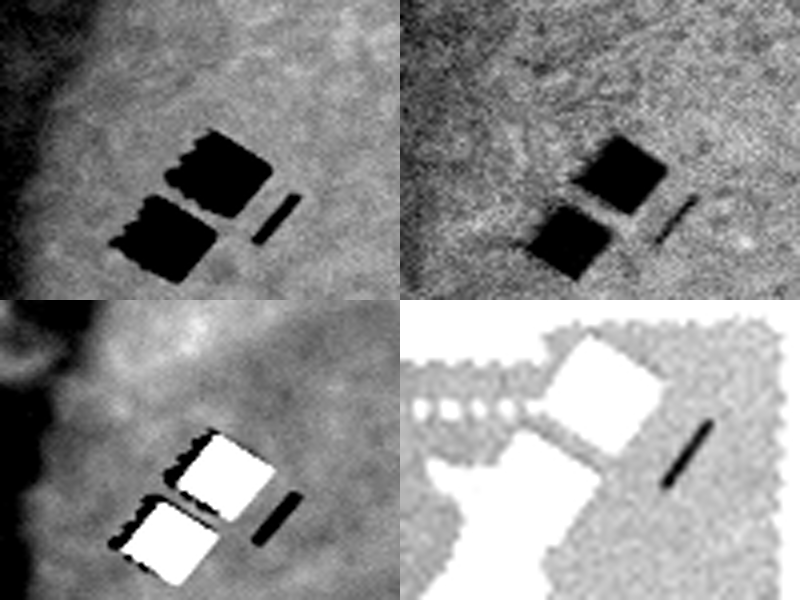

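Run:
```python
from h import *
def quads(img,x0,y0,x1,y1,thr):
    g=img[y0:y1,x0:x1]; m=(g.min(2)>thr).astype(np.uint8)
    cs,_=cv2.findContours(m,0,2); 
    return [( (np.array(r[0])+[x0,y0]).round(1),np.round(r[1],1),round(r[2],1)) for c in cs if cv2.contourArea(c)>40 for r in [cv2.minAreaRect(c)]]
A=np.load('avg2.npy'); print('w2',quads(A,375,195,475,300,200))
a=cv2.imread('pics/w1.png').astype(float); 
print('w1',quads(a,290,220,345,275,145))
t=cv2.imread('pics/top0.png').astype(float);print('top',quads(t,140,240,170,272,175))
s=cv2.imread('pics/scene0.png').astype(float);print('sc',quads(s,180,188,205,205,150))
```

```text
w2 [(array([417. , 259.4]), array([16.4, 15.8]), 35.0), (array([430.6, 241.7]), array([16.5, 16.4]), 35.0)]
w1 [(array([304.3, 260.5]), array([22.9, 32.3]), 12.8), (array([319.8, 238.7]), array([12.8, 11.9]), 33.7), (array([317. , 226.5]), array([13., 54.]), 90.0)]
top []
sc []
```

Run:
```python
from h import *
print(tri(('w1',319.8,238.7),('w2',430.6,241.7)))
print(tri(('w1',310.7,253.),('w2',417,259.4)))
print(tri(('w1',265+477/7,207+288/7),('w2',370+294/4,200+213/4)))
p=[onz('w2',u,v,.007) for u,v in [(430.6,241.7),(417,259.4)]]; print(p,np.linalg.norm(p[0]-p[1]))
for z in (0,.003,.007): print(z,[ (onz('w2',370+u/4,200+v/4,z)*1e3).round(1) for u,v in [(231,124),(287,160),(248,213),(178,193),(192,280),(139,242),(313,188),(274,239)]])
```

```text
(array([0.47204197, 0.31472343, 0.00790928]), [[-0.0, 0.1], [0.0, -0.1]])
(array([0.4823796 , 0.29959477, 0.00617776]), [[0.0, -0.0], [-0.0, 0.0]])
(array([4.89197396e-01, 3.22151221e-01, 1.12824171e-04]), [[0.0, -0.0], [-0.0, 0.0]])
[array([0.47247442, 0.31483387, 0.007     ]), array([0.48200814, 0.29951944, 0.007     ])] 0.018039500298232227
0 [array([465.7, 316.9,   0. ]), array([477.8, 324.7,   0. ]), array([485.2, 313.5,   0. ]), array([475. , 301.8,   0. ]), array([494.2, 297.6,   0. ]), array([481.6, 290.6,   0. ]), array([485.7, 327.6,   0. ]), array([492.9, 316.4,   0. ])]
0.003 [array([464.6, 316.5,   3. ]), array([476.5, 324.2,   3. ]), array([483.9, 313. ,   3. ]), array([473.8, 301.5,   3. ]), array([492.9, 297.4,   3. ]), array([480.4, 290.4,   3. ]), array([484.4, 327. ,   3. ]), array([491.5, 316. ,   3. ])]
0.007 [array([463.1, 315.9,   7. ]), array([474.9, 323.5,   7. ]), array([482.2, 312.5,   7. ]), array([472.2, 301.1,   7. ]), array([491., 297.,   7.]), array([478.7, 290.1,   7. ]), array([482.7, 326.3,   7. ]), array([489.7, 315.4,   7. ])]
```

Run:
```python
from h import *
p,r=pose(); b=np.array([.480,.310,.004])
Tc=np.array(camera('wrist')['T_tool_cam'])
s=r@R.from_rotvec([0,-np.radians(36),0]).as_matrix()
look=s@Tc[:3,:3]@[0,0,-1]; print('look',look)
for off in(0,-.05):
  for d in (.26,.3):
    cam=b-look*d+ r[:,1]*off
    tcp=cam-s@Tc[:3,3]; print(off,d,'tcp',tcp); delta((tcp,s))
```

```text
look [ 0.71720759 -0.33269344 -0.61231393]
0 0.26 tcp [0.46473423 0.31816286 0.04378545]
tool-shift mm (in current axes) [51.7 90.3 -2.6] rotvec deg [-1.0e-02 -3.6e+01  0.0e+00] dist 0.104
0 0.3 tcp [0.43604592 0.3314706  0.06827801]
tool-shift mm (in current axes) [ 27.2  90.3 -34.2] rotvec deg [-1.0e-02 -3.6e+01  0.0e+00] dist 0.1
-0.05 0.26 tcp [0.44367598 0.27281366 0.04378497]
tool-shift mm (in current axes) [51.7 40.3 -2.6] rotvec deg [-1.0e-02 -3.6e+01  0.0e+00] dist 0.066
-0.05 0.3 tcp [0.41498768 0.2861214  0.06827753]
tool-shift mm (in current axes) [ 27.2  40.3 -34.2] rotvec deg [-1.0e-02 -3.6e+01  0.0e+00] dist 0.059
```

Emit:
step_arm([
  [[0.009,0.025,-0.012,0,0,0],[0.009,0.025,-0.012,0,0,0],[0.009,0.025,-0.01,0,0,0],[0,0.015,0,0,-9,0],[0,0,0,0,-9,0],[0,0,0,0,-9,0],[0,0,0,0,-9,0],[0,0,0,0,0,0],[0,0,0,0,0,0]],
])

```text
time_s: 3.62
ee_pos: [0.4363, 0.3313, 0.0686]
eef_rot: [0.0, 0.945, -0.435]
force: [0.8, 0.5, -0.6]
grip_width: 0.0939
```

Run:
```python
from h import *
snap('wrist','w3'); print(pose()[0],get_obs()['time_s'])
a=cv2.imread('pics/w3.png'); q=proj('w3',[.48,.31,.004]).astype(int);print(q)
x,y=q; c=a[y-50:y+50,x-65:x+65]
cv2.imwrite('pics/c4.png',cv2.resize(c,(780,600),interpolation=cv2.INTER_CUBIC))
```

```text
[0.43661301 0.33108329 0.06885551] 3.675
[318 240]
```

View pics/w3.png

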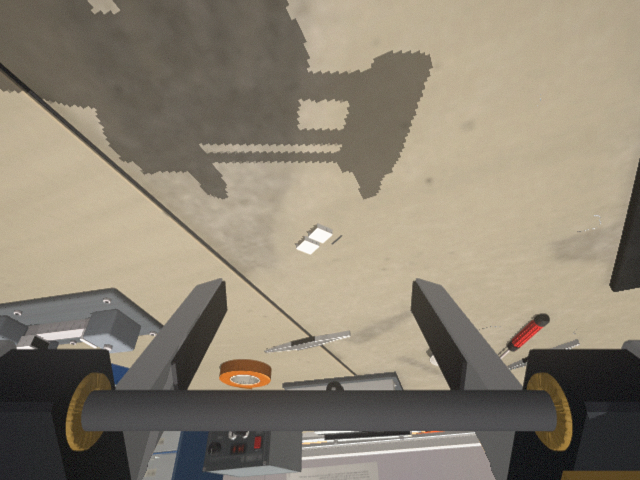

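View pics/c4.png

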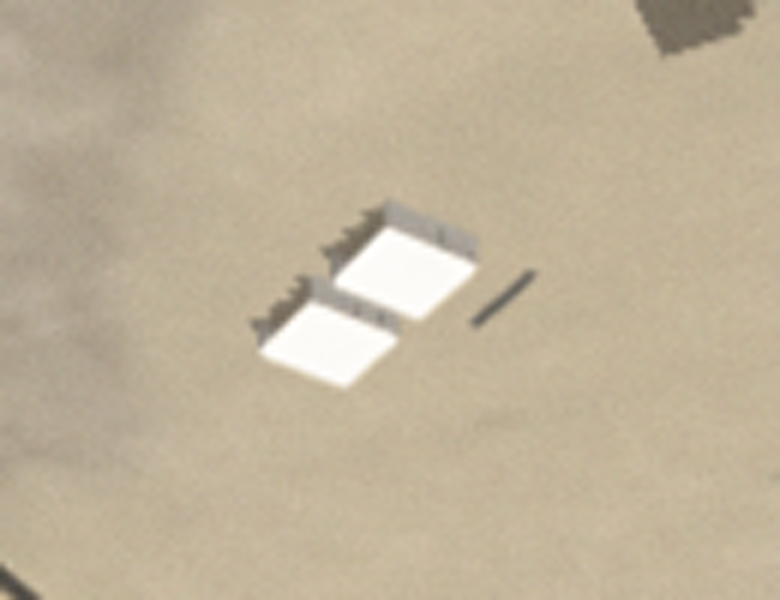

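Run:
```python
from h import *
F=[camera('wrist')['pixels'].astype(float) for _ in range(8)]
A3=np.mean(F,0); np.save('avg3.npy',A3)
def maps(A,x,y):
    a=A[y-40:y+40,x-50:x+50]; o=[]
    for ch in [np.log(a[:,:,0]/a[:,:,2]),np.log(a[:,:,1]**2/a[:,:,0]/a[:,:,2]),np.log(a.mean(2))]:
        ch=cv2.GaussianBlur(ch,(0,0),1.0); m=np.median(ch); s=np.median(abs(ch-m))
        o.append(cv2.resize(np.clip((ch-m)/s*25+128,0,255).astype(np.uint8),(266,212)))
    return np.hstack(o)
cv2.imwrite('pics/c5.png',np.vstack([maps(np.load('avg2.npy'),425,245),maps(A3,318,240)]))
```

```text
(no output)
```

View pics/c5.png

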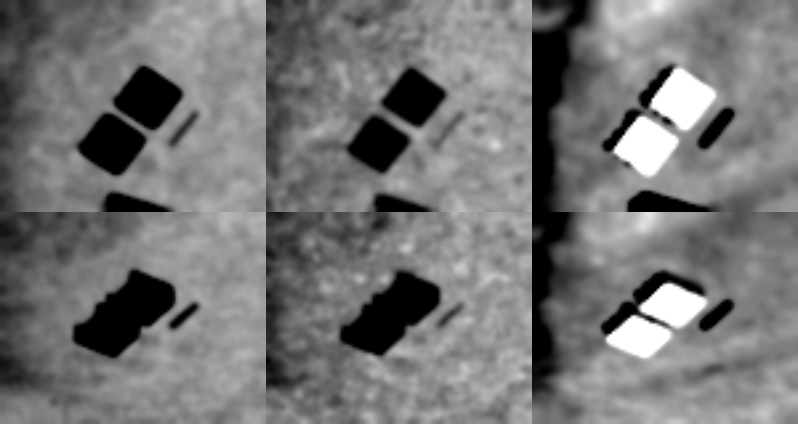

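Run:
```python
from h import *
delta(target([.4817,.3099,.06],[.849,.5285]))
p,r=pose(); s=target([.48,.3,.06],[.849,.5285])
# after undoing tilt (+36 about y) then yaw about x
q=r@R.from_rotvec([0,np.radians(36),0]).as_matrix()
delta(s,(p,q)); delta(target([.4817,.3099,.06],[.849,.5285]),(p,s[1]))
```

```text
tool-shift mm (in current axes) [36.4  0.1 35.6] rotvec deg [ 32.05  34.96 -10.42] dist 0.051
tool-shift mm (in current axes) [ 8.5 -9.6 52.8] rotvec deg [ 3.316e+01 -2.000e-02 -0.000e+00] dist 0.054
tool-shift mm (in current axes) [ 8.5 27.5 41.9] rotvec deg [0. 0. 0.] dist 0.051
```

Emit:
step_arm([
  [[0,0,0,0,9,0],[0,0,0,0,9,0],[0,0,0,0,9,0],[0,0,0,0,9,0],[0,0,0,8.3,0,0],[0,0,0,8.3,0,0],[0,0,0,8.3,0,0],[0,0,0,8.3,0,0],[0.004,0.014,0.021,0,0,0],[0.004,0.014,0.021,0,0,0],[0,0,0,0,0,0],[0,0,0,0,0,0]],
], fingers=0.06)

```text
time_s: 5.58
ee_pos: [0.4818, 0.3102, 0.0603]
eef_rot: [-1.914, 1.57, -2.929]
force: [0.4, 0.9, -0.2]
grip_width: 0.0599
```

Run:
```python
from h import *
snap('wrist','w4'); print(get_obs()['time_s'])
delta(target([.4817,.3099,.06],[.849,.5285])); print(get_obs()['force'])
a=cv2.imread('pics/w4.png'); print(proj('w4',[.4817,.3099,.0]),[proj('w4',[.4817+s*.849*.012,.3099+s*.5285*.012,.002]).round() for s in(-1,1)])
cv2.imwrite('pics/c6.png',cv2.resize(a[180:300,230:390],(800,600),interpolation=cv2.INTER_CUBIC))
```

```text
5.625
tool-shift mm (in current axes) [ 0.4 -0.2  0.5] rotvec deg [-0.   -0.01  0.01] dist 0.001
[-0.03831556 -0.36820504 -0.19509858]
[319.73081542 244.72291746] [array([303., 246.]), array([336., 246.])]
```

View pics/w4.png

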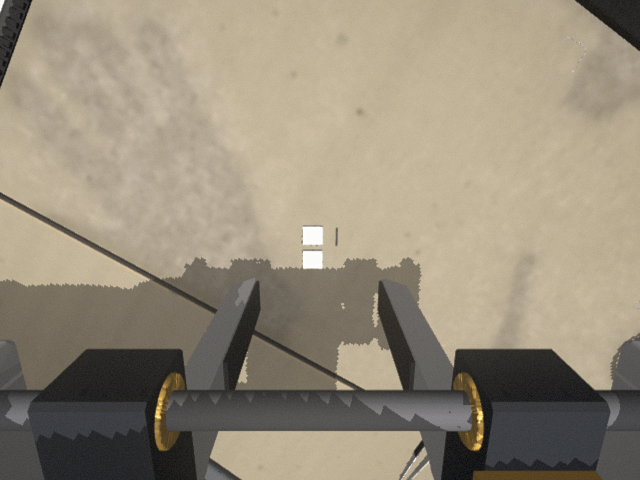

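Emit:
step_arm([
  [[0.02,0,0,0,0,0],[0.02,0,0,0,0,0],[0.01,0,0,0,0,0],[0.004,0,0,0,0,0],[0.003,0,0,0,0,0],[0,0,0,0,0,0],[0,0,0,0,0,0]],
])

```text
time_s: 6.5
ee_pos: [0.4822, 0.3104, 0.0039]
eef_rot: [1.539, 1.57, 0.525]
force: [0.2, -0.1, -0.6]
grip_width: 0.0598
```

Emit:
step_arm([
  [[0,0,0,0,0,0],[0,0,0,0,0,0],[0,0,0,0,0,0],[0,0,0,0,0,0],[0,0,0,0,0,0],[0,0,0,0,0,0],[0,0,0,0,0,0],[0,0,0,0,0,0]],
], fingers=0.01, squeeze=12)

```text
time_s: 7.5
ee_pos: [0.482, 0.3102, 0.0034]
eef_rot: [-1.122, 1.571, -2.136]
force: [-0.8, -0.8, 0.5]
grip_width: 0.01
```

Run:
```python
from h import *
snap('wrist','w5'); o=get_obs();print(o['time_s'],o['force'],o['ee_pos'],o['grip_width'])
```

```text
7.55 [ 0.15606589  0.41498639 -1.0900097 ] [0.4820052  0.31025324 0.00342213] 0.009856485633849887
```

View pics/w5.png

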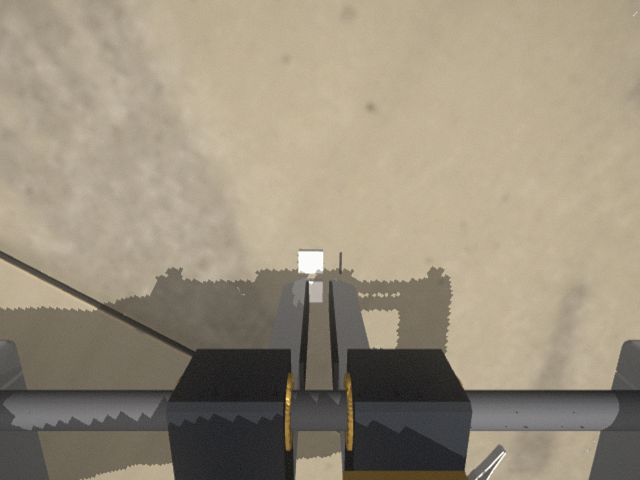

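Run:
```python
from h import *
for z in(0,.002,.005,.007):
  print(z,'w5',proj('w5',[.4723,.3148,z]).round(1),proj('w5',[.482,.2995,z]).round(1),'w4',proj('w4',[.4723,.3148,z]).round(1),proj('w4',[.482,.2995,z]).round(1))
print('tip',proj('w5',pose()[0]), proj('w4',pose()[0]))
a=cv2.imread('pics/w5.png');cv2.imwrite('pics/c7.png',cv2.resize(a[220:340,240:400],(800,600),interpolation=cv2.INTER_CUBIC))
a=cv2.imread('pics/w4.png');cv2.imwrite('pics/c6.png',cv2.resize(a[200:290,260:380],(800,600),interpolation=cv2.INTER_CUBIC))
```

```text
0 w5 [310.4 258.1] [310.8 287. ] w4 [312.3 232.6] [312.6 256.4]
0.002 w5 [310.3 259.2] [310.8 288.4] w4 [312.2 233.4] [312.6 257.3]
0.005 w5 [310.2 261. ] [310.7 290.5] w4 [312.2 234.5] [312.5 258.6]
0.007 w5 [310.2 262.2] [310.6 291.9] w4 [312.1 235.2] [312.5 259.6]
tip [320.48839062 274.76295405] [320.3650729  245.92577488]
```

View pics/c7.png

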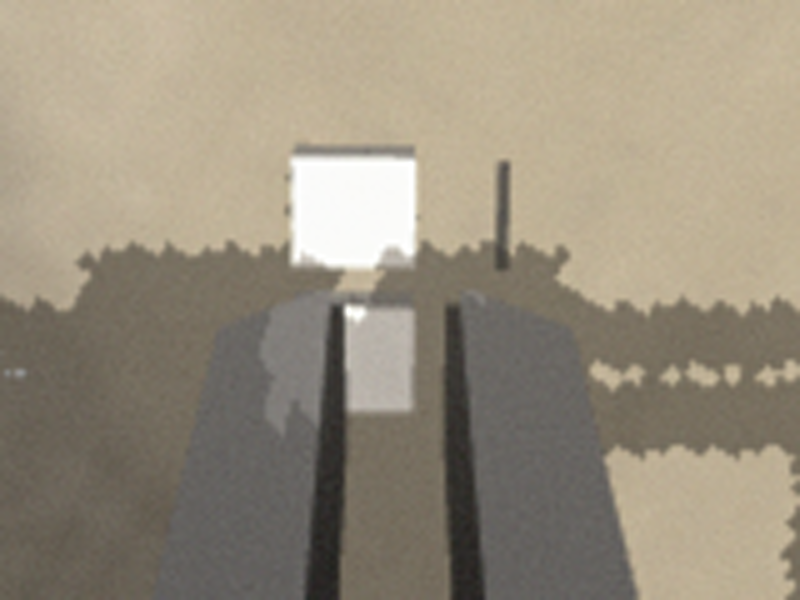

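View pics/c6.png

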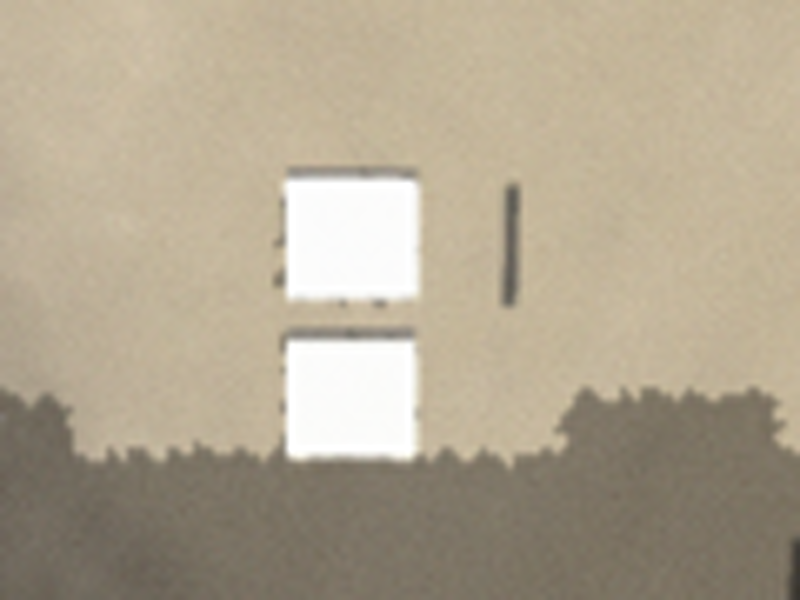

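Emit:
step_arm([
  [[-0.03,0,0,0,0,0],[-0.06,0,0,0,0,0],[-0.06,0,-0.03,0,0,0],[-0.06,0,-0.04,0,0,0],[-0.06,0,-0.04,0,0,0],[0,0,0,0,0,0],[0,0,0,0,0,0]],
], fingers=0.06)

```text
time_s: 8.43
ee_pos: [0.4305, 0.3925, 0.2524]
eef_rot: [-1.327, 1.57, -2.341]
force: [0.4, -0.5, -1.1]
grip_width: 0.0599
```

Run:
```python
from h import *
for n in('top','scene','wrist'):snap(n,n+'6')
a=cv2.imread('pics/top6.png'); cv2.imwrite('pics/c8.png',cv2.resize(a[150:350,40:300],(780,600),interpolation=cv2.INTER_CUBIC))
```

```text
(no output)
```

View pics/c8.png

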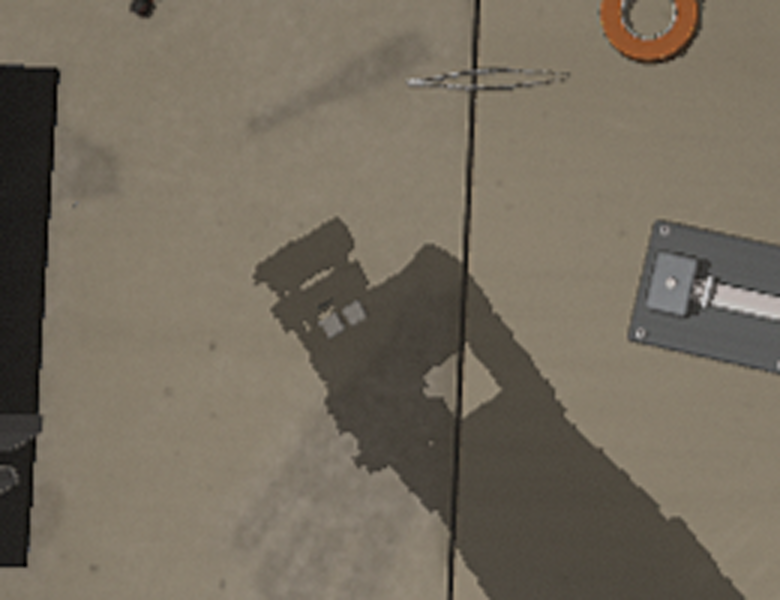

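View pics/wrist6.png

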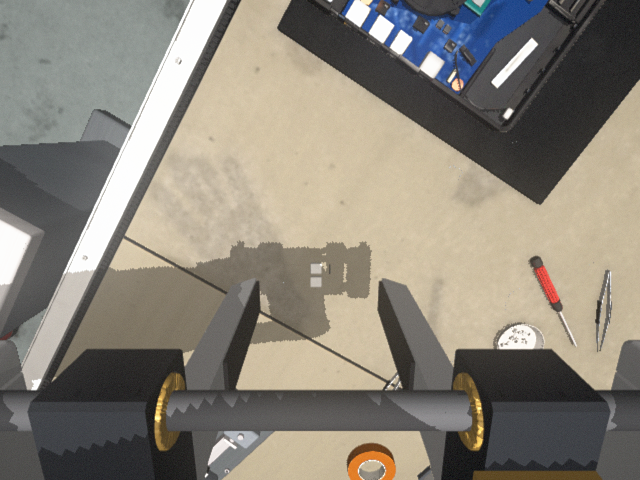

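View pics/scene6.png

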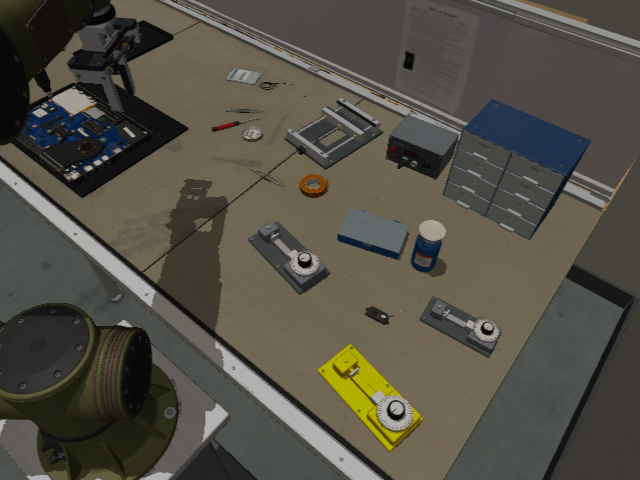

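Run:
```python
from h import *
delta(target([.4817,.3099,.01],[.849,.5285]))
```

```text
tool-shift mm (in current axes) [242.    0.5  96.6] rotvec deg [-0.06  0.02  0.13] dist 0.261
```

Emit:
step_arm([
  [[0.05,0,0.025,0,0,0],[0.05,0,0.025,0,0,0],[0.05,0,0.025,0,0,0],[0.05,0.0005,0.021,0,0,0],[0.03,0,0,0,0,0],[0.012,0,0,0,0,0],[0.006,0,0,0,0,0],[0,0,0,0,0,0],[0,0,0,0,0,0]],
])

```text
time_s: 9.7
ee_pos: [0.4822, 0.312, 0.0064]
eef_rot: [1.519, 1.569, 0.505]
force: [-0.3, -0.3, 0.4]
grip_width: 0.0601
```

Emit:
step_arm([
  [[0.001,0,0,0,0,0],[0.0005,0,0,0,0,0],[0,0,0,0,0,0]],
])

```text
time_s: 10.07
ee_pos: [0.4817, 0.3116, 0.0039]
eef_rot: [0.72, 1.571, -0.294]
force: [-0.5, 0.9, -0.0]
grip_width: 0.0597
```

Emit:
step_arm([
  [[0.0005,0,0,0,0,0],[0.0005,0,0,0,0,0],[0,0,0,0,0,0]],
])

```text
time_s: 10.45
ee_pos: [0.4817, 0.3116, 0.0028]
eef_rot: [-1.253, 1.571, -2.267]
force: [-0.7, -0.5, 0.1]
grip_width: 0.06
```

Emit:
step_arm([
  [[0.0005,0,0,0,0,0],[0.0005,0,0,0,0,0],[0.0005,0,0,0,0,0],[0,0,0,0,0,0]],
])

```text
time_s: 10.95
ee_pos: [0.4818, 0.3116, 0.0013]
eef_rot: [-0.57, 1.571, -1.585]
force: [0.6, 0.1, -0.8]
grip_width: 0.0603
```

Emit:
step_arm([
  [[0,0,0,0,0,0],[0,0,0,0,0,0],[0,0,0,0,0,0],[0,0,0,0,0,0],[0,0,0,0,0,0],[0,0,0,0,0,0]],
], fingers=0.012, squeeze=8)

```text
time_s: 11.7
ee_pos: [0.4817, 0.3116, 0.0013]
eef_rot: [-1.414, 1.571, -2.428]
force: [1.0, -0.1, -0.0]
grip_width: 0.0122
```

Run:
```python
from h import *
snap('wrist','w7'); o=get_obs();print(o['time_s'],o['force'],o['ee_pos'],o['grip_width'])
a=cv2.imread('pics/w7.png');cv2.imwrite('pics/c9.png',cv2.resize(a[210:360,220:420],(800,600),interpolation=cv2.INTER_CUBIC))
```

```text
11.75 [ 0.12355594  0.99247309 -0.29006085] [0.48173067 0.31159577 0.00133248] 0.01223540009732266
```

View pics/c9.png

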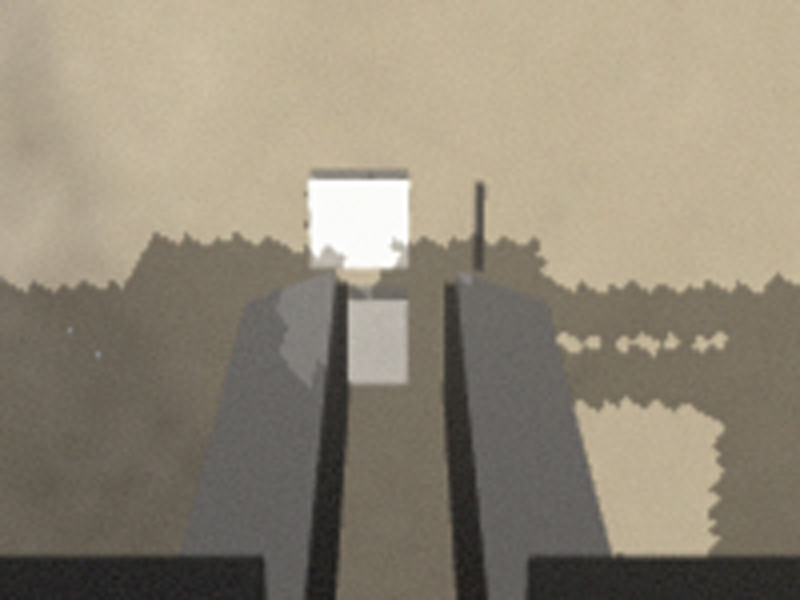

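Run:
```python
from h import *
a=cv2.imread('pics/top6.png');s=cv2.imread('pics/scene6.png')
c=np.hstack([cv2.resize(a[230:280,385:455],(400,286),interpolation=cv2.INTER_CUBIC),cv2.resize(s[290:340,350:420],(400,286),interpolation=cv2.INTER_CUBIC)])
d=cv2.resize(cv2.imread('pics/top0.png')[60:200,0:350],(800,310),interpolation=cv2.INTER_CUBIC)
cv2.imwrite('pics/c10.png',np.vstack([c,d]))
s0=cv2.imread('pics/scene0.png'); cv2.imwrite('pics/c11.png',cv2.resize(s0[0:215,0:290],(800,593),interpolation=cv2.INTER_CUBIC))
```

```text
(no output)
```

View pics/c10.png

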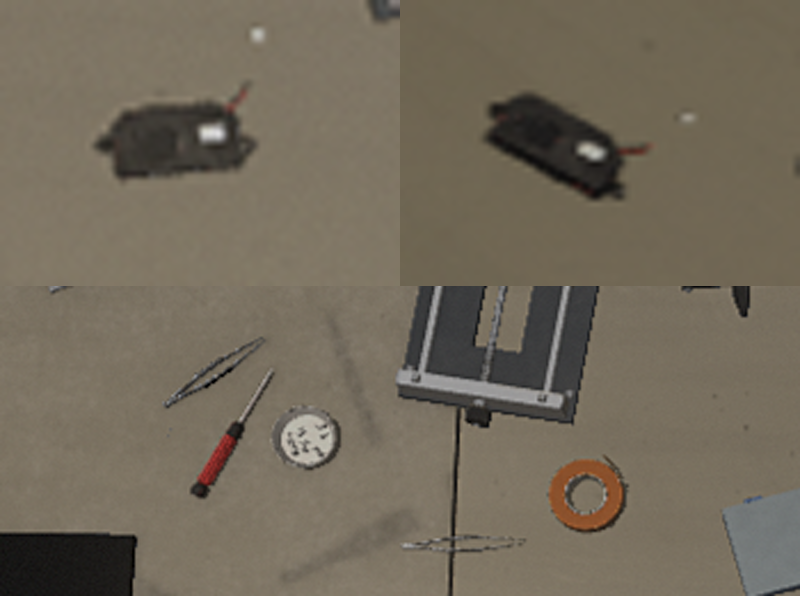

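View pics/c11.png

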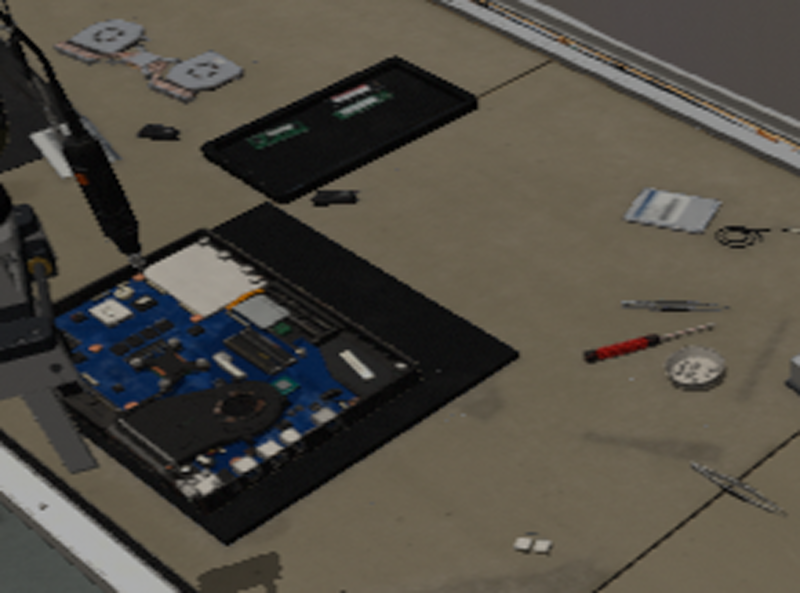

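Emit:
step_arm([
  [[0.0005,0,0,0,0,0],[0.0005,0,0,0,0,0],[0,0,0,0,0,0]],
])

```text
time_s: 12.12
ee_pos: [0.4817, 0.3116, 0.0003]
eef_rot: [-1.533, 1.571, -2.547]
force: [-0.2, 0.5, -0.8]
grip_width: 0.012
```

Emit:
step_arm([
  [[0.0005,0,0,0,0,0],[0.0005,0,0,0,0,0],[0,0,0,0,0,0]],
])

```text
time_s: 12.5
ee_pos: [0.4817, 0.3116, -0.0007]
eef_rot: [-1.527, 1.571, -2.542]
force: [0.3, 0.2, 0.7]
grip_width: 0.0119
```

Emit:
step_arm([
  [[0.0005,0,0,0,0,0],[0.0005,0,0,0,0,0],[0,0,0,0,0,0]],
])

```text
time_s: 12.88
ee_pos: [0.4817, 0.3116, -0.0017]
eef_rot: [-1.548, 1.571, -2.562]
force: [-0.0, 0.2, -0.9]
grip_width: 0.012
```

Emit:
step_arm([
  [[0.0005,0,0,0,0,0],[0.0005,0,0,0,0,0],[0,0,0,0,0,0]],
])

```text
time_s: 13.25
ee_pos: [0.4817, 0.3116, -0.0027]
eef_rot: [-1.909, 1.571, -2.923]
force: [0.6, -0.9, 0.6]
grip_width: 0.0121
```

Run:
```python
from h import *
snap('wrist','w8');snap('scene','s8');snap('top','t8'); p,r=pose()
q=proj('s8',p).astype(int);print(q, 'tip+30',proj('s8',p+[0,0,.03]), 't8',proj('t8',p))
a=cv2.imread('pics/s8.png');x,y=q;print(x,y)
cv2.circle(a,(x,y),1,(0,0,255),-1)
c=a[max(0,y-75):y+45,max(0,x-80):x+80];cv2.imwrite('pics/c12.png',cv2.resize(c,(800,int(800*c.shape[0]/c.shape[1])),interpolation=cv2.INTER_CUBIC))
```

```text
[193 198] tip+30 [190.94838203 189.85949086] t8 [154.84511307 253.81238247]
193 198
```

View pics/c12.png

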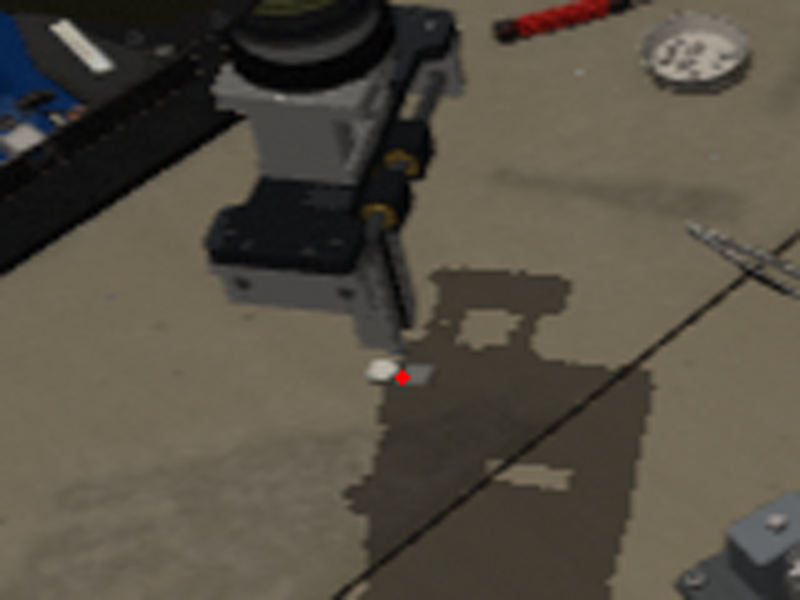

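View pics/w8.png

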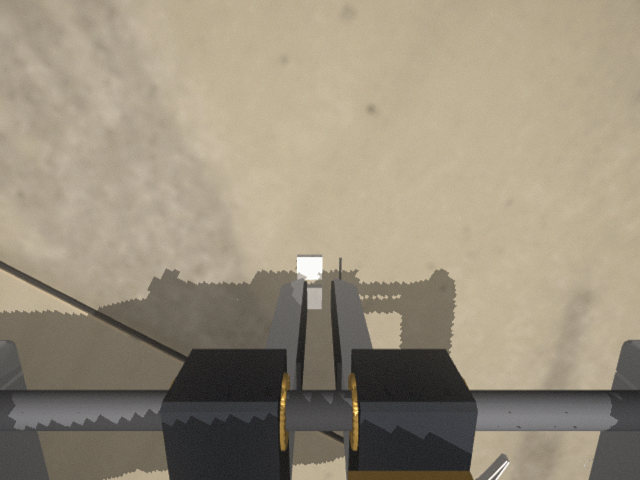

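Emit:
step_arm([
  [[0,0,0,0,0,0],[0,0,0,0,0,0],[0,0,0,0,0,0],[0,0,0,0,0,0]],
], fingers=0.06)

```text
time_s: 13.9
ee_pos: [0.4818, 0.3116, -0.0026]
eef_rot: [2.216, 1.571, 1.201]
force: [0.2, -0.1, -0.3]
grip_width: 0.0483
```

Emit:
step_arm([
  [[0.001,0,0,0,0,0],[0.001,0,0,0,0,0],[0.001,0,0,0,0,0],[0.001,0,0,0,0,0],[0.001,0,0,0,0,0],[0,0,0,0,0,0]],
])

```text
time_s: 14.65
ee_pos: [0.4817, 0.3116, -0.0077]
eef_rot: [-1.546, 1.571, -2.561]
force: [0.1, 0.1, -0.5]
grip_width: 0.0597
```

Emit:
step_arm([
  [[0.001,0,0,0,0,0],[0.001,0,0,0,0,0],[0.001,0,0,0,0,0],[0,0,0,0,0,0]],
])

```text
time_s: 15.15
ee_pos: [0.4817, 0.3116, -0.0108]
eef_rot: [-1.492, 1.571, -2.506]
force: [-0.1, 1.3, 0.3]
grip_width: 0.0597
```

Run:
```python
from h import *
snap('wrist','w9');snap('scene','s9'); p,r=pose();print(p,get_obs()['force'])
q=proj('s9',p).astype(int)
a=cv2.imread('pics/s9.png');x,y=q;print(x,y)
c=a[max(0,y-55):y+35,max(0,x-60):x+60];c1=cv2.resize(c,(800,600),interpolation=cv2.INTER_CUBIC)
cv2.imwrite('pics/c13.png',c1)
```

```text
[ 0.48177253  0.31161499 -0.0106552 ] [ 0.00252977  0.07248637 -0.17425817]
193 200
```

View pics/c13.png

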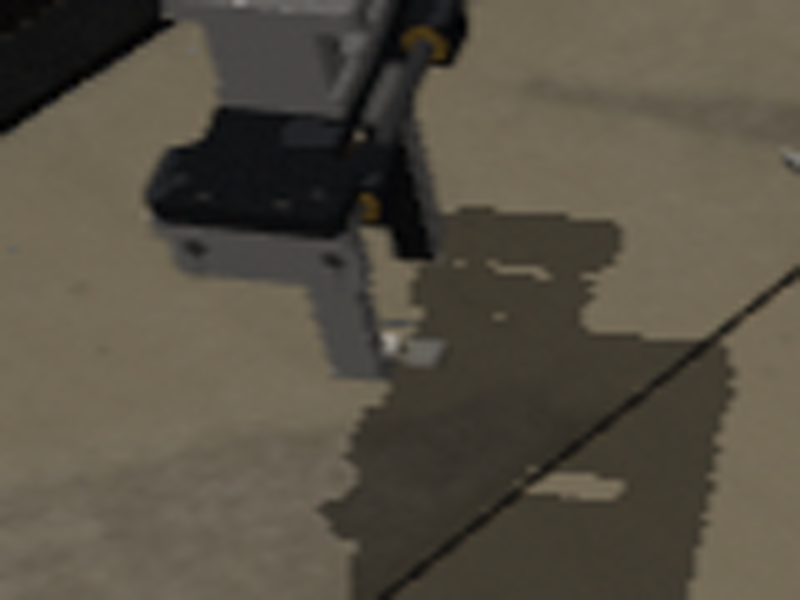

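View pics/w9.png

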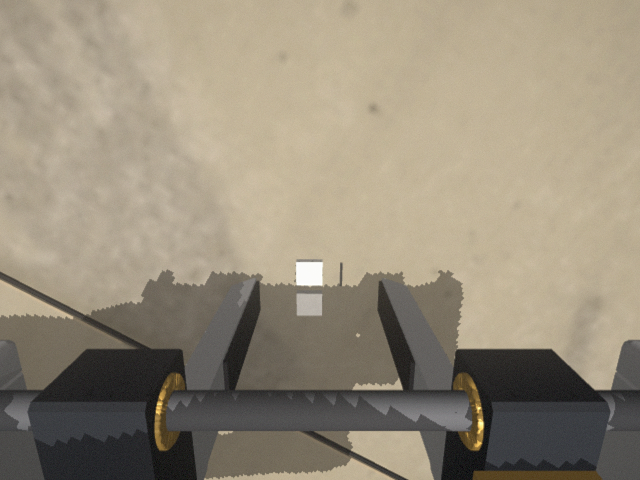

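Emit:
step_arm([
  [[0.002,0,0,0,0,0],[0.001,0,0,0,0,0],[0.001,0,0,0,0,0],[0.001,0,0,0,0,0],[0,0,0,0,0,0]],
])

```text
time_s: 15.88
ee_pos: [0.4817, 0.3116, -0.0157]
eef_rot: [-1.751, 1.571, -2.765]
force: [0.6, 0.1, 0.1]
grip_width: 0.0603
```

Emit:
step_arm([
  [[0.001,0,0,0,0,0],[0.001,0,0,0,0,0],[0.001,0,0,0,0,0],[0,0,0,0,0,0]],
])

```text
time_s: 16.38
ee_pos: [0.4817, 0.3116, -0.0187]
eef_rot: [-1.817, 1.571, -2.832]
force: [0.7, -0.1, 0.7]
grip_width: 0.06
```

Emit:
step_arm([
  [[0.001,0,0,0,0,0],[0.0005,0,0,0,0,0],[0,0,0,0,0,0]],
])

```text
time_s: 16.75
ee_pos: [0.4817, 0.3116, -0.0202]
eef_rot: [-1.724, 1.571, -2.738]
force: [-0.3, 0.4, 0.4]
grip_width: 0.0603
```

Emit:
step_arm([
  [[0.0005,0,0,0,0,0],[0.0005,0,0,0,0,0],[0,0,0,0,0,0]],
])

```text
time_s: 17.12
ee_pos: [0.4817, 0.3116, -0.0212]
eef_rot: [-1.329, 1.571, -2.343]
force: [0.9, 0.4, -0.1]
grip_width: 0.0603
```

Emit:
step_arm([
  [[0.001,0,0,0,0,0],[0.001,0,0,0,0,0],[0,0,0,0,0,0]],
])

```text
time_s: 17.5
ee_pos: [0.4817, 0.3116, -0.0233]
eef_rot: [-1.568, 1.571, -2.583]
force: [-0.5, -0.0, 0.7]
grip_width: 0.0597
```

Emit:
step_arm([
  [[0.0005,0,0,0,0,0],[0.0005,0,0,0,0,0],[0,0,0,0,0,0]],
])

```text
time_s: 17.88
ee_pos: [0.4817, 0.3116, -0.0242]
eef_rot: [-1.346, 1.571, -2.36]
force: [0.3, -0.7, -0.3]
grip_width: 0.0601
```

Run:
```python
from h import *
snap('wrist','w10');snap('scene','s10'); p,r=pose();print(p,get_obs()['force'])
q=proj('s10',p).astype(int)
a=cv2.imread('pics/s10.png');x,y=q
c=a[max(0,y-55):y+35,max(0,x-60):x+60];c1=cv2.resize(c,(400,300),interpolation=cv2.INTER_CUBIC)
b=cv2.imread('pics/w10.png')[220:340,240:400]
cv2.imwrite('pics/c14.png',np.hstack([c1,cv2.resize(b,(400,300),interpolation=cv2.INTER_CUBIC)]))
```

```text
[ 0.48177159  0.31159341 -0.02412006] [-0.23625225 -0.77021965  0.60631225]
```

View pics/c14.png

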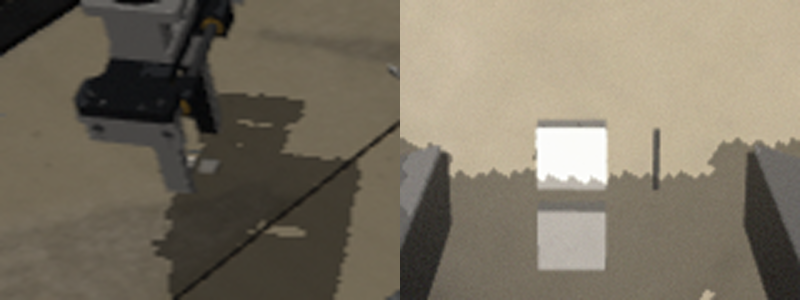

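Emit:
step_arm([
  [[0,0,0,0,0,0],[0,0,0,0,0,0],[0,0,0,0,0,0],[0,0,0,0,0,0],[0,0,0,0,0,0],[0,0,0,0,0,0]],
], fingers=0.015, squeeze=8)

```text
time_s: 18.73
ee_pos: [0.4818, 0.3116, -0.0241]
eef_rot: [-2.637, 1.571, 2.632]
force: [0.5, 0.1, -0.2]
grip_width: 0.0236
```

Run:
```python
from h import *
snap('wrist','w11'); p,r=pose();print(p,get_obs()['force'],get_obs()['grip_width'])
b=cv2.imread('pics/w11.png')[210:360,220:420]
cv2.imwrite('pics/c15.png',cv2.resize(b,(800,600),interpolation=cv2.INTER_CUBIC))
```

```text
[ 0.48176502  0.31161828 -0.024153  ] [-0.55368555 -0.44739539 -0.09131869] 0.023557124880551308
```

View pics/c15.png

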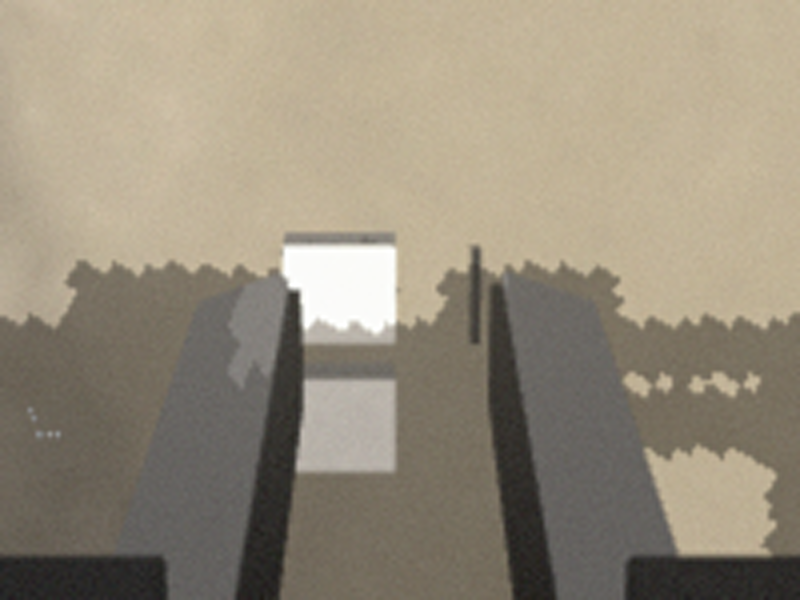

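Emit:
step_arm([
  [[0,0,0,0,0,0],[0,0,0,0,0,0],[-0.02,0,0,0,0,0],[-0.04,0,0,0,0,0],[-0.04,0,0,0,0,0],[0,0,0,0,0,0]],
], squeeze=20)

```text
time_s: 19.52
ee_pos: [0.4831, 0.3124, 0.0788]
eef_rot: [1.525, 1.566, 0.51]
force: [-0.6, -0.3, 0.4]
grip_width: 0.023
```

Run:
```python
from h import *
snap('wrist','w12'); p,r=pose();print(p,get_obs()['force'],get_obs()['grip_width'],get_obs()['time_s'])
```

```text
[0.48213711 0.31182096 0.07668042] [ 0.28040059 -0.40989763 -1.13536854] 0.02302918770972891 19.575
```

View pics/w12.png

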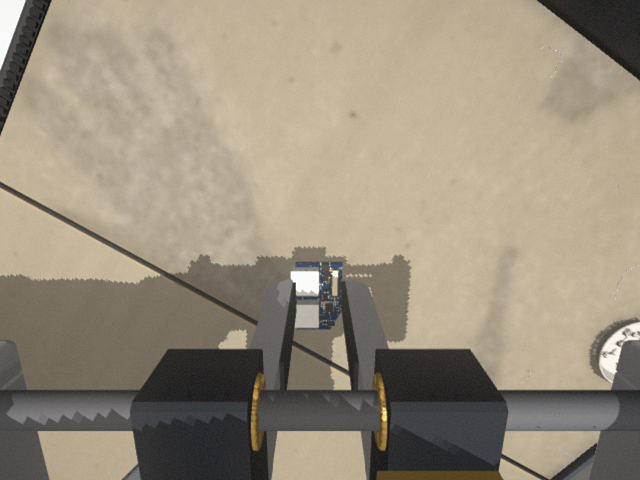

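Run:
```python
from h import *
p,r=pose()
b=cv2.imread('pics/w12.png')[240:345,250:390]
cv2.imwrite('pics/c16.png',cv2.resize(b,(800,600),interpolation=cv2.INTER_CUBIC))
for z in (.101,.103):
  for u,v in [(320,262),(320,328),(294,262),(344,262)]:
    print(z,u,v,((r.T@(onz('w12',u,v,z)-p))*1e3).round(1))
```

```text
0.101 320 262 [-24.3   0.6 -15.7]
0.101 320 328 [-24.3   0.7  21.9]
0.101 294 262 [-24.3 -12.6 -15.7]
0.101 344 262 [-24.3  12.9 -15.7]
0.103 320 262 [-26.3   0.6 -16.4]
0.103 320 328 [-26.3   0.6  20.8]
0.103 294 262 [-26.3 -12.5 -16.4]
0.103 344 262 [-26.3  12.7 -16.4]
```

View pics/c16.png

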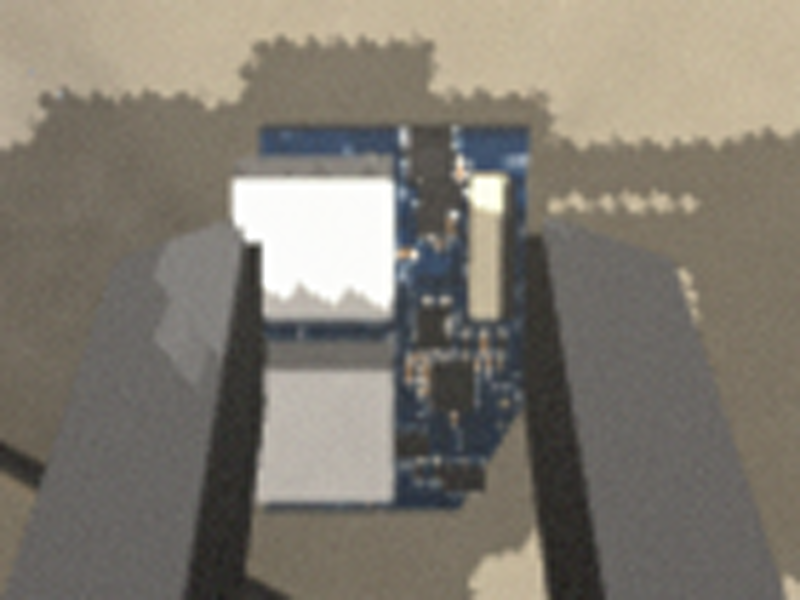

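Run:
```python
from h import *
a=cv2.imread('pics/top0.png'); 
x0,y0,x1,y1=240,215,360,290; g=a[y0:y1,x0:x1].astype(int)
# clamp plate: bluish gray (b>=r) vs tan bench (r>b+10)
m=((g[:,:,2]-g[:,:,0])<12).astype(np.uint8); m=cv2.morphologyEx(m,cv2.MORPH_CLOSE,np.ones((7,7),np.uint8))
cs,_=cv2.findContours(m,0,2); c=max(cs,key=cv2.contourArea); rr=cv2.minAreaRect(c); print(rr)
bx=cv2.boxPoints(rr)+[x0,y0]
P=[onz('top0',*q,.010)[:2] for q in bx]; print(np.array(P).round(4)); print([np.linalg.norm(P[i]-P[(i+1)%4]).round(4) for i in range(4)])
c=np.mean(P,0); e=[P[(i+1)%4]-P[i] for i in range(4)]; L=max(e,key=lambda v:abs(v[1])); L=L*np.sign(L[1]);yv=L/np.linalg.norm(L)
print('centre',c,'yaw of +y axis',np.degrees(np.arctan2(yv[1],yv[0])))
print('knob', tri(('top0',240+438/5,215+214/5),('scene0',240+325/5,215+203/5)))
print('knob pred from plate y-68', c-yv*.068)
```

```text
((58.611759185791016, 37.74705505371094), (92.84622955322266, 41.542179107666016), 12.52880859375)
[[ 0.4667  0.1046]
 [ 0.5546  0.0885]
 [ 0.5161 -0.1075]
 [ 0.4289 -0.0902]]
[np.float64(0.0893), np.float64(0.1997), np.float64(0.0889), np.float64(0.1985)]
centre [ 0.49157237 -0.0011516 ] yaw of +y axis 78.89330587927853
knob (array([ 0.48035634, -0.06509482,  0.07066036]), [[0.9, -0.8], [-1.1, 0.1]])
knob pred from plate y-68 [ 0.47847308 -0.06787797]
```

```bash
cat >> h.py <<'E'
C0=np.array([.49157,-.00115]);YAW=np.radians(78.893)
def cl(x,y,z): 
    yv=np.array([np.cos(YAW),np.sin(YAW)]);xv=np.array([yv[1],-yv[0]]);q=C0+xv*x+yv*y;return np.array([q[0],q[1],z])
def incl(p):
    yv=np.array([np.cos(YAW),np.sin(YAW)]);xv=np.array([yv[1],-yv[0]]);d=np.array(p[:2])-C0;return np.array([d@xv,d@yv,p[2]])
XV=lambda: np.array([np.sin(YAW),-np.cos(YAW)])
E
python3 - <<'E'
from h import *
p,r=pose(); delta(target(cl(0,-.06,.10),XV()));
E
```

```text
tool-shift mm (in current axes) [ -23.7 -198.2  314.6] rotvec deg [ 4.3e+01 -4.0e-02 -1.1e-01] dist 0.373
```

Emit:
step_arm([
  [[-0.003,-0.025,0.039,0,0,0],[-0.003,-0.025,0.039,0,0,0],[-0.003,-0.025,0.039,0,0,0],[-0.003,-0.025,0.039,0,0,0],[-0.003,-0.025,0.039,0,0,0],[-0.003,-0.025,0.039,0,0,0],[-0.003,-0.025,0.04,0,0,0],[-0.003,-0.023,0.04,0,0,0],[0,0,0,10.7,0,0],[0,0,0,10.7,0,0],[0,0,0,10.7,0,0],[0,0,0,10.7,0,0]],
])

```text
time_s: 21.08
ee_pos: [0.4788, -0.0595, 0.0984]
eef_rot: [-1.577, 1.568, 2.938]
force: [-0.4, -0.4, -0.2]
grip_width: 0.023
```

Emit:
step_arm([
  [[0,0,0,0.2,0,0],[0,0,0,0,0,0]],
])

```text
time_s: 21.32
ee_pos: [0.4792, -0.0595, 0.0992]
eef_rot: [-1.576, 1.57, 2.947]
force: [-0.4, -0.8, 0.2]
grip_width: 0.0228
```

Run:
```python
from h import *
delta(target(cl(0,-.06,.10),XV())); snap('wrist','w13'); print(get_obs()['time_s'],get_obs()['grip_width'])
for y in(-.018,.006,.1): print(y,proj('w13',cl(0,y,.022)))
```

```text
tool-shift mm (in current axes) [-0.8  0.9  0.4] rotvec deg [ 0.24 -0.    0.07] dist 0.001
21.375 0.02308309097022025
-0.018 [321.04366678 183.03175477]
0.006 [321.23497841 149.75465346]
0.1 [322.0824368    2.34616523]
```

View pics/w13.png

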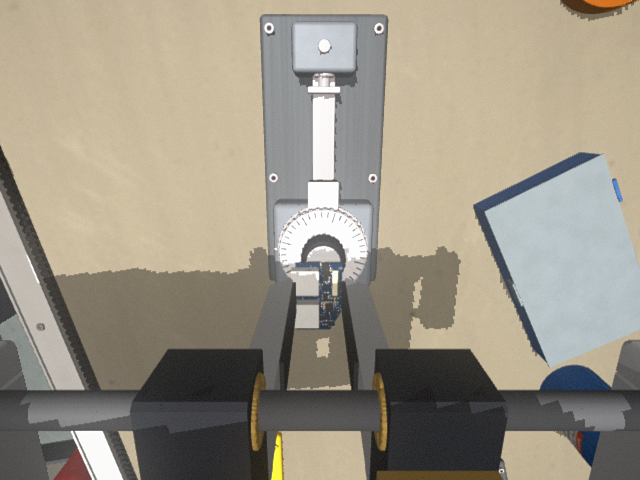

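Run:
```python
from h import *
a=cv2.imread('pics/w13.png'); cv2.imwrite('pics/c17.png',cv2.resize(a[60:210,260:390],(693,600*800//600*0+800))[:600]) 
b=a[60:200,270:380]; cv2.imwrite('pics/c17.png',cv2.resize(b,(600,600*140//110)[::1])[:600]) if 0 else cv2.imwrite('pics/c17.png',cv2.resize(b,(471,600),interpolation=cv2.INTER_CUBIC))
g=a.mean(2)
E=[]
for v in range(102,178,3):
    row=g[v,295:352]; m=np.where(row>170)[0]
    l,r=m.min()+295,m.max()+295+1
    pl,pr=incl(onz('w13',l,v,.022)),incl(onz('w13',r,v,.022)); E.append(((pl+pr)/2*1e3).tolist()+[(pr-pl)[0]*1e3])
E=np.array(E); print(E[::4].round(1)); print(np.polyfit(E[:,1],E[:,0],1))
for v,z in((182,.036),(182,.0225),(93,.022),(87,.036),(95,.036),(79,.036),(73,.039)): print(v,z,(incl(onz('w13',323.5,v,z))*1e3).round(1))
# knob cap/ plate screws check
for u,v in [(269,28),(379,28),(273,178),(373,178)]: print((incl(onz('w13',u,v,.010))*1e3).round(1))
```

```text
[[  1.7  38.5  22.   15.4]
 [  1.8  30.6  22.   15.5]
 [  1.5  22.5  22.   14.9]
 [  1.6  14.2  22.   15. ]
 [  1.6   5.8  22.   15.2]
 [  1.7  -2.7  22.   15.3]
 [  1.8 -11.4  22.   15.4]]
[7.04424090e-04 1.68282373e+00]
182 0.036 [  1.6 -15.4  36. ]
182 0.0225 [  1.8 -17.2  22.5]
93 0.022 [ 1.3 44.4 22. ]
87 0.036 [ 1.2 47.  36. ]
95 0.036 [ 1.2 42.  36. ]
79 0.036 [ 1.1 51.9 36. ]
73 0.039 [ 1.1 55.1 39. ]
[-36.6  87.5  10. ]
[39.6 87.8 10. ]
[-36.8 -15.9  10. ]
[ 40.  -15.6  10. ]
```

View pics/c17.png

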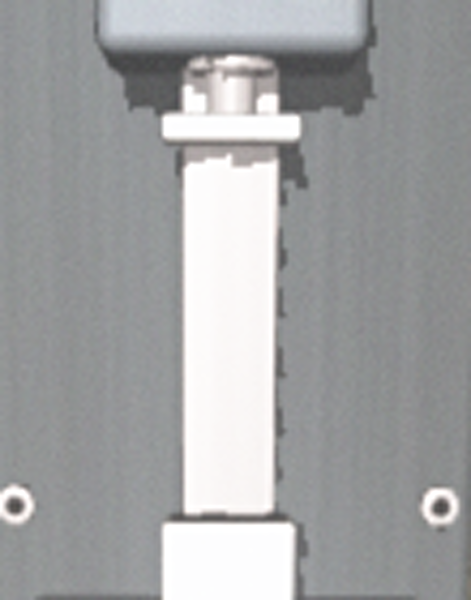

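```bash
cat >> h.py <<'E'
_y=np.array([np.cos(YAW),np.sin(YAW)]);_x=np.array([_y[1],-_y[0]])
C0=C0+_x*.00165+_y*.0028
E
python3 - <<'E'
from h import *
print(C0);delta(target(cl(0,.0216,.03),XV()))
E
```

```text
[0.49372849 0.00127969]
tool-shift mm (in current axes) [ 69.4   2.8 -84.1] rotvec deg [0.2  0.   0.04] dist 0.109
```

Emit:
step_arm([
  [[0,0.0008,-0.028,0.2,0,0],[0,0.001,-0.028,0,0,0],[0.01,0.001,-0.028,0,0,0],[0.025,0,0,0,0,0],[0.025,0,0,0,0,0],[0.009,0,0,0,0,0],[0,0,0,0,0,0],[0,0,0,0,0,0]],
])

```text
time_s: 22.38
ee_pos: [0.4992, 0.0222, 0.0317]
eef_rot: [1.722, 1.569, -0.045]
force: [0.5, 0.0, -0.6]
grip_width: 0.023
```

Run:
```python
from h import *
delta(target(cl(0,.0216,.03),XV())); snap('wrist','w14'); snap('scene','s14'); print(get_obs()['time_s'],get_obs()['grip_width'])
b=cv2.imread('pics/w14.png')[200:350,220:420]; cv2.imwrite('pics/c18.png',cv2.resize(b,(800,600),interpolation=cv2.INTER_CUBIC))
```

```text
tool-shift mm (in current axes) [ 1.7 -1.3 -0. ] rotvec deg [-0.18 -0.01 -0.07] dist 0.002
22.475 0.02285925055126506
```

View pics/w14.png

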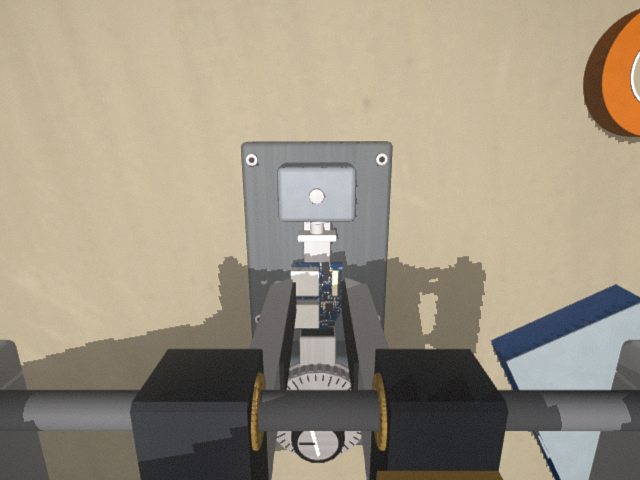

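View pics/c18.png

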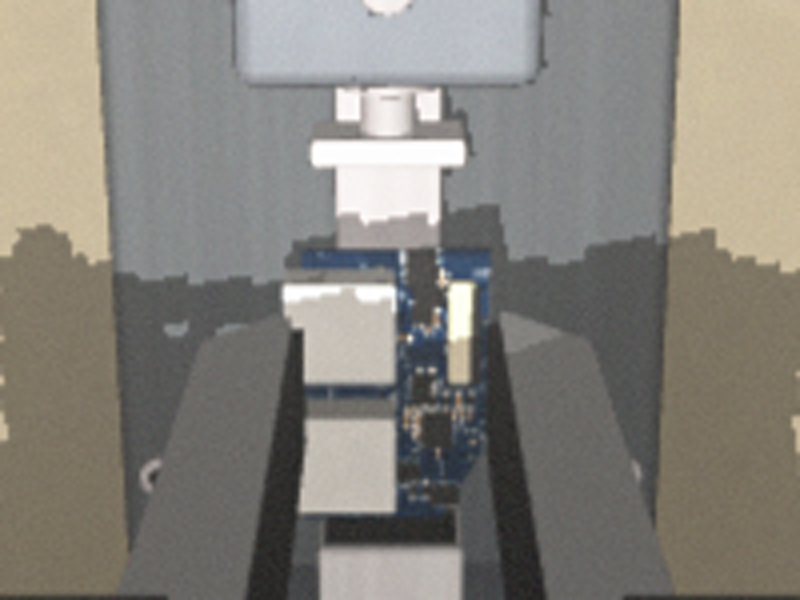

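Run:
```python
from h import *
p,r=pose(); f=lambda u,v,z:((r.T@(onz('w14',220+u/4,200+v/4,z)-p))*1e3).round(1)
print('rail L,R',f(335,190,.022),f(441,190,.022)); print('rail L low',f(337,240,.022),f(440,240,.022))
zb=p[2]+.0242
print('board end top L/R',f(300,250,zb+.001),f(492,248,zb+.001),'end low',f(396,515,zb+.001))
print('pad front top',f(388,166,.036),'jaw top edge',f(392,545,.036), 'jaw L/R',f(321,546,.036),f(462,546,.036),'pad L/R',f(312,160,.036),f(466,160,.036))
```

```text
rail L,R [  9.6  -9.4 -12.8] [  9.7   6.3 -12.8]
rail L low [ 9.6 -9.2 -5. ] [ 9.7  6.2 -5. ]
board end top L/R [-25.2 -12.5 -15.8] [-25.2  11.6 -16. ] end low [-25.2  -0.5  21.4]
pad front top [ -4.3  -1.5 -20.6] jaw top edge [-4.4 -1.  38. ] jaw L/R [ -4.4 -11.5  38.2] [-4.3  9.4 38.2] pad L/R [ -4.4 -12.  -21.5] [ -4.3   9.2 -21.5]
```

Emit:
step_arm([
  [[0.01,-0.0012,-0.001,-0.2,0,0],[0.01,0,0,0,0,0],[0.008,0,0,0,0,0],[0.003,0,0,0,0,0],[0.001,0,0,0,0,0],[0,0,0,0,0,0],[0,0,0,0,0,0]],
])

```text
time_s: 23.35
ee_pos: [0.4978, 0.0235, -0.0009]
eef_rot: [1.773, 1.57, 0.008]
force: [-0.1, -0.5, -0.4]
grip_width: 0.0231
```

Run:
```python
from h import *
o=get_obs();print(o['time_s'],o['ee_pos'],o['force'])
```

```text
23.35 [ 0.49780413  0.02346509 -0.00090939] [-0.08586738 -0.46091252 -0.36833163]
```

Emit:
step_arm([
  [[0.0006,0,0,0,0,0],[0,0,0,0,0,0]],
])

```text
time_s: 23.6
ee_pos: [0.4977, 0.0235, -0.0017]
eef_rot: [1.802, 1.571, 0.038]
force: [-0.1, 0.0, -0.0]
grip_width: 0.0234
```

Emit:
step_arm([
  [[0.0005,0,0,0,0,0],[0,0,0,0,0,0]],
])

```text
time_s: 23.85
ee_pos: [0.4977, 0.0235, -0.0022]
eef_rot: [1.364, 1.571, -0.401]
force: [0.3, 0.4, 2.3]
grip_width: 0.0229
```

Run:
```python
from h import *
o=get_obs();print(o['time_s'],o['ee_pos'],o['force']); snap('wrist','w15')
b=cv2.imread('pics/w15.png')[200:350,220:420]; cv2.imwrite('pics/c19.png',cv2.resize(b,(800,600),interpolation=cv2.INTER_CUBIC))
```

```text
23.85 [ 0.49768255  0.02347053 -0.00219336] [0.28914638 0.36942802 2.32929767]
```

View pics/c19.png

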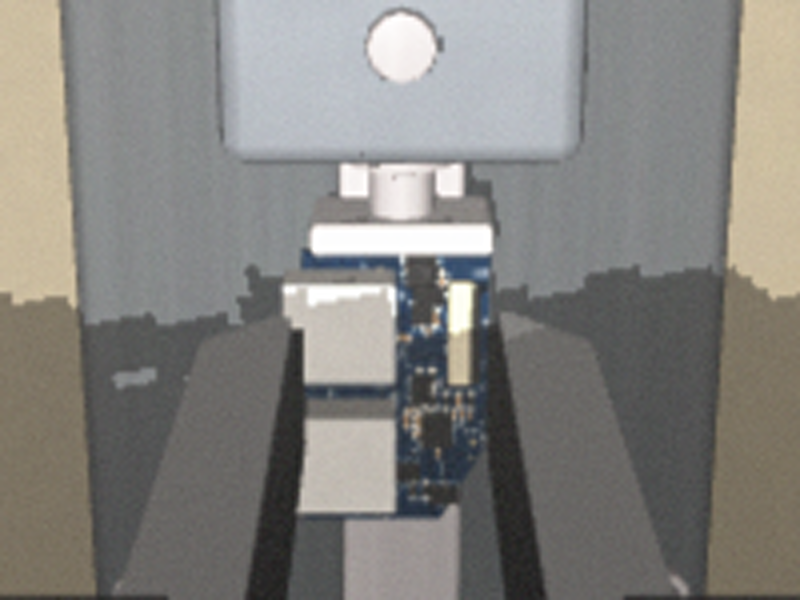

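Run:
```python
from h import *
p,r=pose(); f=lambda u,v,z:((r.T@(onz('w15',220+u/4,200+v/4,z)-p))*1e3).round(1)
for z in(.036,.034,.030):print('pad L/R',z,f(310,255,z),f(492,255,z))
print('rail',f(345,540,.022),f(460,540,.022),'block L/R face top',f(222,160,.039),f(582,160,.039))
```

```text
pad L/R 0.036 [-38.2 -10.6 -19.8] [-38.2  10.6 -19.8]
pad L/R 0.034 [-36.2 -10.7 -19.1] [-36.2  10.8 -19.1]
pad L/R 0.03 [-32.2 -11.  -17.7] [-32.2  11.1 -17.7]
rail [-24.2  -7.4  25.6] [-24.2   8.   25.7] block L/R face top [-41.2 -20.2 -32.3] [-41.2  20.4 -32.2]
```

Emit:
step_arm([
  [[0,0,0,0,0,0],[0,0,0,0,0,0],[0,0,0,0,0,0],[0,0,0,0,0,0],[-0.01,0,0,0,0,0],[-0.03,0,0,0,0,0],[-0.05,0,0,0,0,0],[-0.03,0,0,0,0,0],[0,0,0,0,0,0],[0,0,0,0,0,0]],
], fingers=0.05)

```text
time_s: 25.15
ee_pos: [0.4973, 0.0235, 0.1172]
eef_rot: [-1.402, 1.57, 3.117]
force: [0.6, -0.2, -0.1]
grip_width: 0.0498
```

Run:
```python
from h import *
o=get_obs();print(o['time_s'],o['ee_pos'],o['force'],np.degrees(o['qpos']).round(1)); snap('wrist','w16')
```

```text
25.15 [0.49725641 0.02347421 0.11721301] [ 0.60970989 -0.17137785 -0.13602339] [-1.5 13.9 99.4 -0.  66.7  9.6]
```

View pics/w16.png

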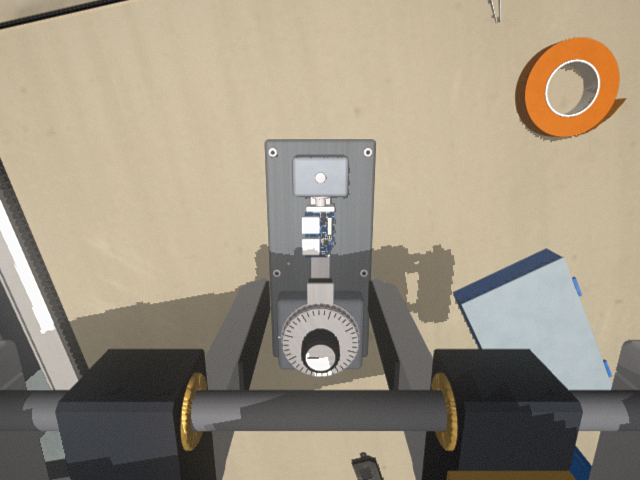

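Run:
```python
from h import *
p,r=pose()
print('pred',proj('w16',cl(0,-.068,.065)), proj('w13',cl(0,-.068,.065)))
b=cv2.imread('pics/w16.png')[290:390,260:380]; cv2.imwrite('pics/c20.png',cv2.resize(b,(720,600),interpolation=cv2.INTER_CUBIC))
```

```text
pred [320.59042306 358.55595589] [323.48853919 262.81961119]
```

View pics/c20.png

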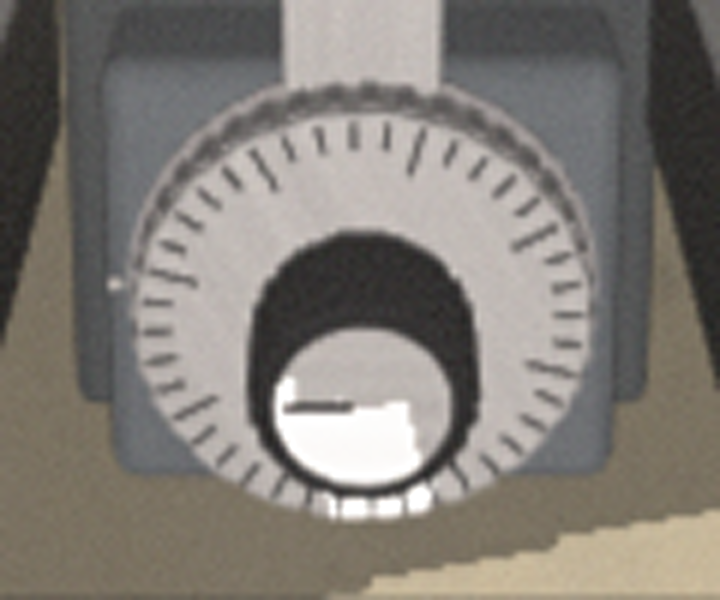

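Run:
```python
from h import *
delta(target(cl(0,-.068,.10),XV()))
print(proj('w14',cl(0,-.068,.065)))
b=cv2.imread('pics/w14.png')[400:480,260:380]; cv2.imwrite('pics/c21.png',cv2.resize(b,(720,480),interpolation=cv2.INTER_CUBIC))
```

```text
tool-shift mm (in current axes) [16.9  1.  90.4] rotvec deg [-0.01  0.02  0.09] dist 0.092
[318.17927266 445.3183812 ]
```

View pics/c21.png

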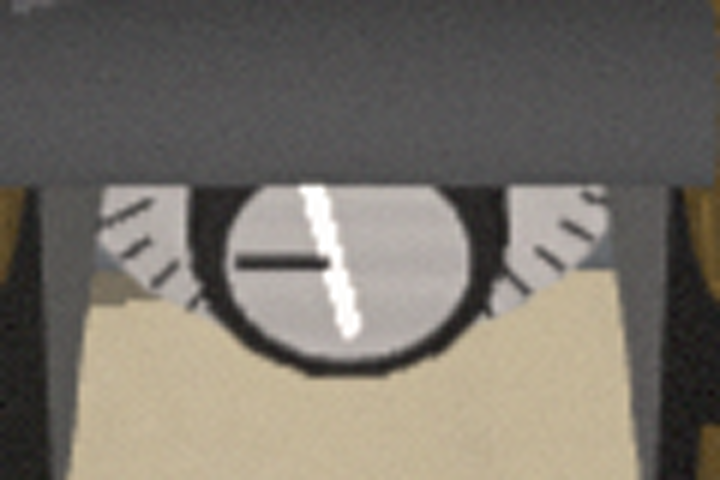

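Emit:
step_arm([
  [[0,0.001,0.03,0,0,0],[0,0,0.03,0,0,0],[0,0,0.0297,0,0,0],[0,0,0,-10,0,0],[0,0,0,-10,0,0],[0,0,0,-10,0,0],[0.017,0,0,0,0,0],[0.02,0,0,0,0,0],[0,0,0,0,0,0],[0,0,0,0,0,0]],
])

```text
time_s: 26.45
ee_pos: [0.4814, -0.0648, 0.081]
eef_rot: [-1.935, 1.571, 3.107]
force: [-0.7, -0.9, -0.7]
grip_width: 0.0499
```

Run:
```python
from h import *
o=get_obs();p=o['ee_pos'];print(o['time_s'],p,incl(p)*1e3,np.degrees(o['qpos']).round(1)); snap('wrist','w17');snap('scene','s17')
p,r=pose();print(r.T@(cl(0,-.0675,.1)-p))
q=proj('s17',p).astype(int);x,y=q
b=cv2.imread('pics/s17.png')[y-70:y+50,x-80:x+80]; cv2.imwrite('pics/c22.png',cv2.resize(b,(800,600),interpolation=cv2.INTER_CUBIC))
```

```text
26.45 [ 0.4814355  -0.06478485  0.08099273] [  0.66406172 -67.19524514  80.99273271] [-12.   15.1 103.4  -0.   61.6 -30.9]
[-0.01864792 -0.00091271 -0.00017195]
```

View pics/c22.png

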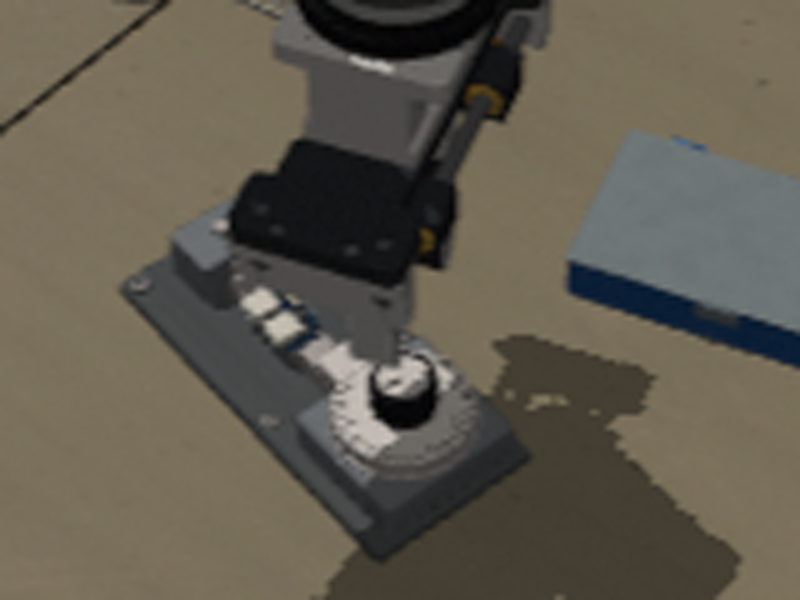

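View pics/w17.png

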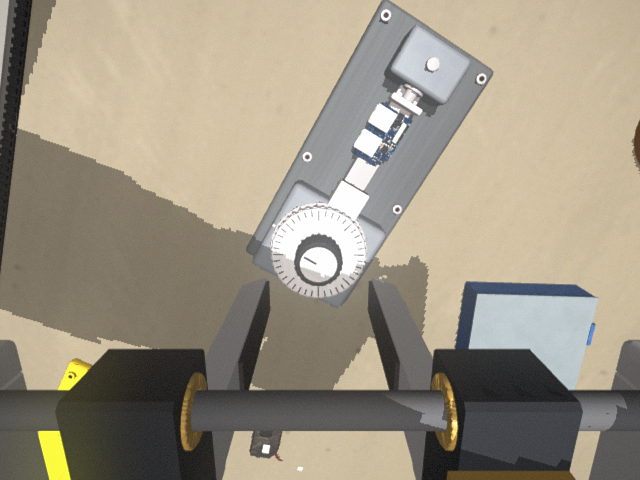

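Run:
```python
from h import *
p,r=pose()
a=cv2.imread('pics/w17.png')[225:300,280:360]; cv2.imwrite('pics/c23.png',cv2.resize(a,(640,600),interpolation=cv2.INTER_CUBIC))
g=a.max(2); m=(g<75).astype(np.uint8); n,l,s,c=cv2.connectedComponentsWithStats(m); i=1+np.argmax(s[1:,4]); print(s[i],c[i]+[280,225])
```

```text
Traceback (most recent call last):
ValueError: attempt to get argmax of an empty sequence
```

View pics/c23.png

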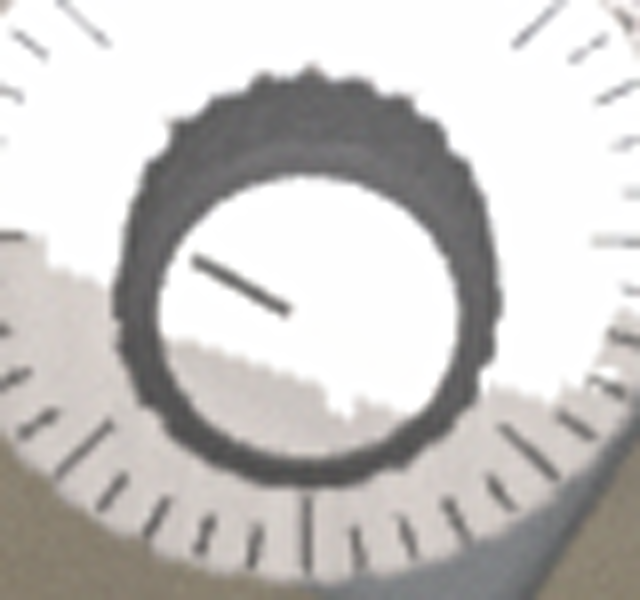

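Run:
```python
from h import *
p,r=pose()
print('cap',(r.T@(onz('w17',280+308/8,225+316/8,.065)-p)*1e3).round(1))
# collar outline left/right at z .045 : reference tick angle
```

```text
cap [16.4 -1.3 -0.4]
```

Emit:
step_arm([
  [[0.01,-0.0012,-0.0004,0,0,0],[0.02,0,0,0,0,0],[0.018,0,0,0,0,0],[0.006,0,0,0,0,0],[0.003,0,0,0,0,0],[0,0,0,0,0,0],[0,0,0,0,0,0]],
])

```text
time_s: 27.42
ee_pos: [0.4804, -0.0648, 0.0242]
eef_rot: [1.033, 1.57, -0.208]
force: [-0.2, 0.0, -0.6]
grip_width: 0.0498
```

Run:
```python
from h import *
o=get_obs();p=o['ee_pos'];print(o['time_s'],p,o['force'],o['moment']); snap('wrist','w18')
```

```text
27.425 [ 0.48037203 -0.06482209  0.02423042] [-0.21243776  0.02990939 -0.64349826] [-0.00585203  0.02429584 -0.04212836]
```

View pics/w18.png

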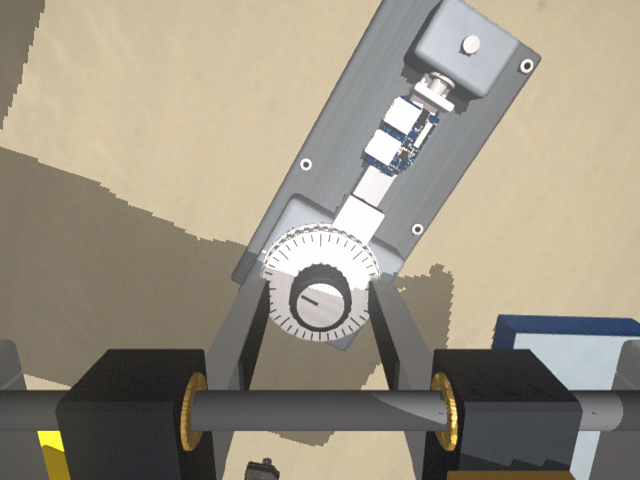

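Emit:
step_arm([
  [[0,0,0,0,0,0],[0,0,0,0,0,0],[0,0,0,0,0,0],[0,0,0,0,0,0],[0,0,0,0,0,0]],
], fingers=0.02, squeeze=35)

```text
time_s: 28.1
ee_pos: [0.481, -0.0646, 0.024]
eef_rot: [1.345, 1.569, 0.104]
force: [5.7, 2.5, -2.3]
grip_width: 0.0289
```

Run:
```python
from h import *
o=get_obs();p=o['ee_pos'];print(o['time_s'],p,o['force'],o['moment'],o['grip_width']); snap('wrist','w19')
```

```text
28.1 [ 0.48095524 -0.06455342  0.02399974] [ 5.6615748   2.549461   -2.26092038] [ 0.4215038  -0.92356407 -0.00606866] 0.028861857736944458
```

View pics/w19.png

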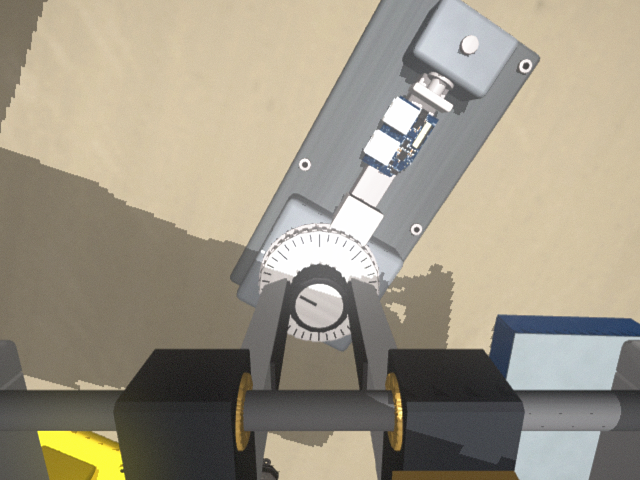

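Emit:
step_arm([
  [[0,0.0006,0,2.5,0,0],[0,0,0,2.5,0,0],[0,0,0,2.5,0,0],[0,0,0,2.5,0,0]],
])

```text
time_s: 28.65
ee_pos: [0.481, -0.0645, 0.024]
eef_rot: [1.379, 1.57, -0.038]
force: [2.5, 0.9, -0.2]
grip_width: 0.0289
```

```bash
cat > m.py <<'E'
from h import *
o=get_obs();p,r=pose();F=np.array(o['force']);y=r[:,1]
print('t',o['time_s'],'tool angle',round(np.degrees(np.arctan2(y[1],y[0])),2),'F',F.round(1),'M',np.round(o['moment'],3),'w',round(o['grip_width'],4),'p',(incl(p)*1e3).round(1),'q6',round(np.degrees(o['qpos'][5]),1))
E
python3 m.py
python3 - <<'E'
from h import *
snap('wrist','w20')
b=cv2.imread('pics/w20.png')[210:360,220:420]; cv2.imwrite('pics/c24.png',cv2.resize(b,(800,600),interpolation=cv2.INTER_CUBIC))
E
```

```text
t 28.65 tool angle 8.82 F [ 2.5  0.9 -0.2] M [ 0.13  -0.276  0.205] w 0.0289 p [  0.2 -67.   24. ] q6 -20.8
```

View pics/c24.png

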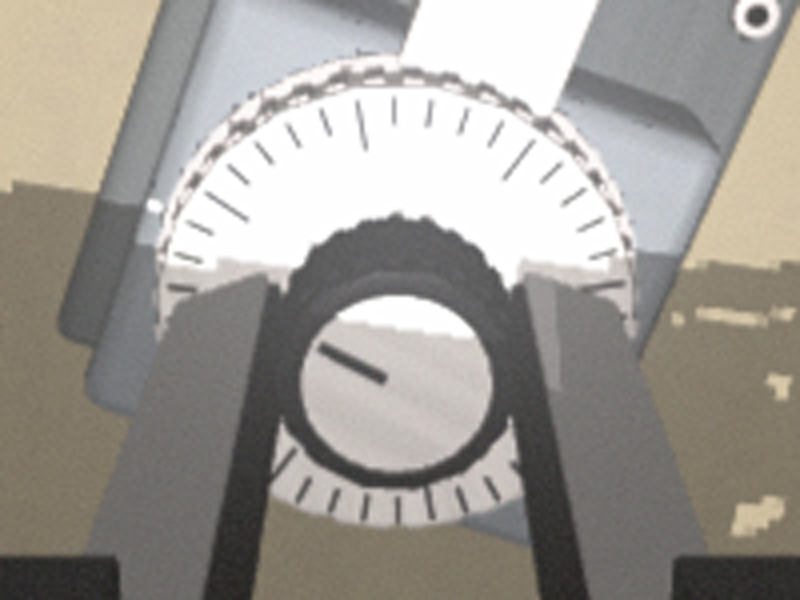

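Emit:
step_arm([
  [[0,0,0,2.5,0,0],[0,0,0,2.5,0,0],[0,0,0,2.5,0,0],[0,0,0,2.5,0,0]],
])

```text
time_s: 29.2
ee_pos: [0.4811, -0.0645, 0.024]
eef_rot: [1.543, 1.57, -0.047]
force: [3.6, 1.3, -0.6]
grip_width: 0.0292
```

```bash
python3 m.py
```

```text
t 29.2 tool angle -1.14 F [ 3.6  1.3 -0.6] M [ 0.168 -0.356  0.171] w 0.0292 p [  0.3 -67.   24. ] q6 -10.8
```

Emit:
step_arm([
  [[0,0,0,2.5,0,0],[0,0,0,2.5,0,0],[0,0,0,2.5,0,0],[0,0,0,2.5,0,0]],
])

```text
time_s: 29.7
ee_pos: [0.4812, -0.0645, 0.024]
eef_rot: [1.729, 1.57, -0.036]
force: [3.6, 0.3, -0.6]
grip_width: 0.029
```

```bash
python3 m.py
```

```text
t 29.7 tool angle -11.14 F [ 3.6  0.3 -0.6] M [ 0.229 -0.488  0.18 ] w 0.029 p [  0.4 -67.   24. ] q6 -0.8
```

Emit:
step_arm([
  [[0,0,0,2.5,0,0],[0,0,0,2.5,0,0],[0,0,0,2.5,0,0],[0,0,0,2.5,0,0]],
])

```text
time_s: 30.2
ee_pos: [0.4812, -0.0645, 0.0239]
eef_rot: [1.909, 1.569, -0.031]
force: [4.7, 1.0, -1.4]
grip_width: 0.0289
```

```bash
python3 m.py
```

```text
t 30.2 tool angle -21.14 F [ 4.7  1.  -1.4] M [ 0.245 -0.559  0.201] w 0.0289 p [  0.4 -67.   23.9] q6 9.2
```

Emit:
step_arm([
  [[0,0,0,2.5,0,0],[0,0,0,2.5,0,0],[0,0,0,2.5,0,0],[0,0,0,2.5,0,0]],
])

```text
time_s: 30.7
ee_pos: [0.4814, -0.0646, 0.024]
eef_rot: [2.037, 1.569, -0.077]
force: [5.2, 1.8, -2.0]
grip_width: 0.0291
```

```bash
python3 m.py
```

```text
t 30.7 tool angle -31.14 F [ 5.2  1.8 -2. ] M [ 0.155 -0.711  0.22 ] w 0.0291 p [  0.5 -67.   24. ] q6 19.2
```

Emit:
step_arm([
  [[0,0,0,2.5,0,0],[0,0,0,2.5,0,0],[0,0,0,2.5,0,0],[0,0,0,2.5,0,0]],
])

```text
time_s: 31.2
ee_pos: [0.4814, -0.0646, 0.024]
eef_rot: [2.178, 1.569, -0.111]
force: [5.6, 0.2, -2.2]
grip_width: 0.0289
```

```bash
python3 m.py
```

```text
t 31.2 tool angle -41.14 F [ 5.6  0.2 -2.2] M [ 0.121 -0.804  0.212] w 0.0289 p [  0.6 -67.   24. ] q6 29.2
```

Emit:
step_arm([
  [[0,0,0,2.5,0,0],[0,0,0,2.5,0,0],[0,0,0,2.5,0,0],[0,0,0,2.5,0,0]],
])

```text
time_s: 31.7
ee_pos: [0.4815, -0.0646, 0.024]
eef_rot: [2.318, 1.569, -0.146]
force: [5.5, -0.3, -1.6]
grip_width: 0.0287
```

```bash
python3 m.py
python3 - <<'E'
from h import *
snap('wrist','w21')
E
```

```text
t 31.7 tool angle -51.14 F [ 5.5 -0.3 -1.6] M [ 0.054 -0.867  0.103] w 0.0287 p [  0.7 -67.   24. ] q6 39.2
```

View pics/w21.png

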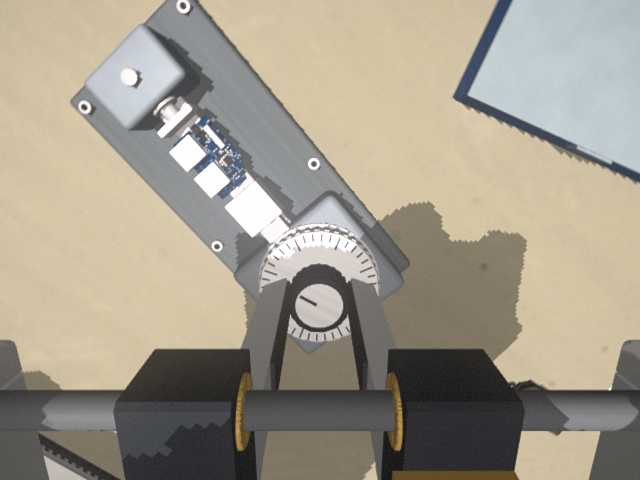

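Emit:
step_arm([
  [[0,0,0,2.5,0,0],[0,0,0,2.5,0,0],[0,0,0,2.5,0,0],[0,0,0,2.5,0,0]],
])

```text
time_s: 32.25
ee_pos: [0.4815, -0.0647, 0.024]
eef_rot: [2.457, 1.569, -0.181]
force: [5.4, -1.0, -3.0]
grip_width: 0.029
```

```bash
python3 m.py
```

```text
t 32.25 tool angle -61.14 F [ 5.4 -1.  -3. ] M [-0.034 -0.811  0.172] w 0.029 p [  0.7 -67.1  24. ] q6 49.2
```

Emit:
step_arm([
  [[0,0,0,2.5,0,0],[0,0,0,2.5,0,0],[0,0,0,2.5,0,0],[0,0,0,2.5,0,0]],
])

```text
time_s: 32.75
ee_pos: [0.4815, -0.0648, 0.024]
eef_rot: [2.588, 1.569, -0.224]
force: [5.8, -1.2, -2.6]
grip_width: 0.0291
```

```bash
python3 m.py;  python3 - <<'E'
from h import *
snap('wrist','w22')
E
```

```text
t 32.75 tool angle -71.14 F [ 5.8 -1.2 -2.6] M [-0.156 -0.917  0.169] w 0.0291 p [  0.8 -67.2  24. ] q6 59.2
```

View pics/w22.png

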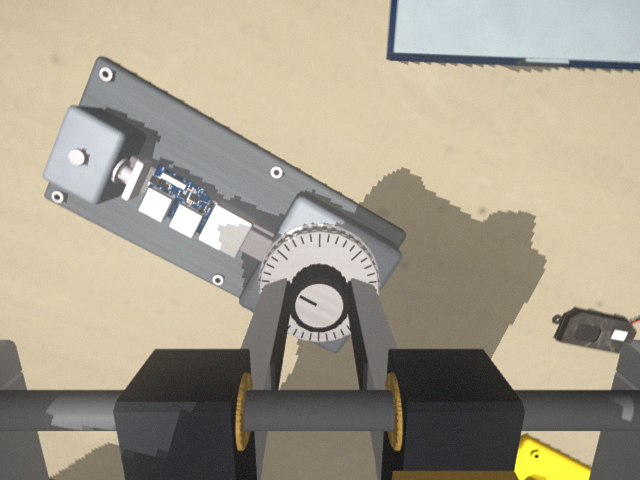

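```bash
cat > rect.py <<'E'
import sys
from h import *
# rectify clamp region at plane z=.031, clamp x in [-25,25], y in [-10,70] mm ; 8 px/mm
fn,z=sys.argv[1],float(sys.argv[2]); out=sys.argv[3]
a=cv2.imread(f'pics/{fn}.png')
pts=[(-25,70),(25,70),(25,-5),(-25,-5)]
src=np.float32([proj(fn,cl(x/1e3,y/1e3,z)) for x,y in pts]); s=8
dst=np.float32([((x+25)*s,(70-y)*s) for x,y in pts])
H=cv2.getPerspectiveTransform(src,dst)
o=cv2.warpPerspective(a,H,(50*s,75*s),flags=cv2.INTER_CUBIC)
for y in range(0,70,10):
    cv2.line(o,(0,(70-y)*s),(12,(70-y)*s),(0,0,255),1); cv2.putText(o,str(y),(14,(70-y)*s+4),0,.4,(0,0,255),1)
cv2.imwrite(f'pics/{out}.png',o)
E
python3 rect.py w16 .031 r16; python3 rect.py w22 .031 r22
python3 - <<'E'
from h import *
cv2.imwrite('pics/r_a.png',np.hstack([cv2.imread('pics/r16.png'),cv2.imread('pics/r22.png')]))
E
```

```text
(no output)
```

View pics/r_a.png

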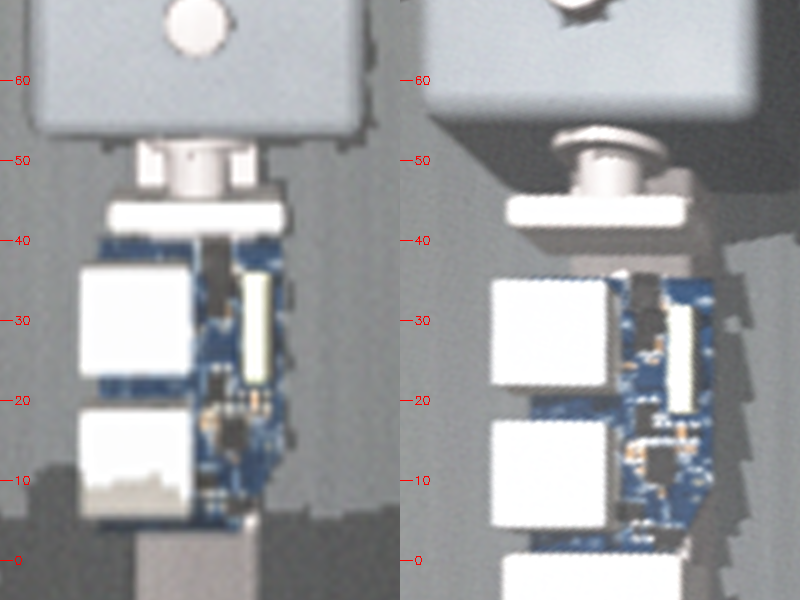

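Emit:
step_arm([
  [[0,0,0,2.5,0,0],[0,0,0,2.5,0,0]],
])

```text
time_s: 33.05
ee_pos: [0.4816, -0.0648, 0.024]
eef_rot: [2.652, 1.569, -0.248]
force: [5.9, -1.6, -2.8]
grip_width: 0.0288
```

```bash
python3 m.py
```

```text
t 33.05 tool angle -76.14 F [ 5.9 -1.6 -2.8] M [-0.096 -0.92   0.18 ] w 0.0288 p [  0.8 -67.2  24. ] q6 64.2
```

Emit:
step_arm([
  [[0,0,0,2.5,0,0],[0,0,0,2.5,0,0]],
])

```text
time_s: 33.3
ee_pos: [0.4816, -0.0648, 0.024]
eef_rot: [2.728, 1.569, -0.259]
force: [5.8, -1.3, -2.8]
grip_width: 0.0288
```

```bash
python3 m.py
```

```text
t 33.3 tool angle -81.14 F [ 5.8 -1.3 -2.8] M [-0.2   -0.967  0.208] w 0.0288 p [  0.8 -67.2  24. ] q6 69.2
```

Emit:
step_arm([
  [[0,0,0,2.5,0,0],[0,0,0,2.5,0,0]],
])

```text
time_s: 33.55
ee_pos: [0.4816, -0.0649, 0.024]
eef_rot: [2.793, 1.569, -0.281]
force: [6.2, -3.3, -3.5]
grip_width: 0.0291
```

```bash
python3 m.py;python3 - <<'E'
from h import *
snap('wrist','w23')
E
python3 rect.py w23 .031 r23
```

```text
t 33.55 tool angle -86.14 F [ 6.2 -3.3 -3.5] M [-0.281 -1.04   0.249] w 0.0291 p [  0.8 -67.3  24. ] q6 74.2
```

View pics/w23.png

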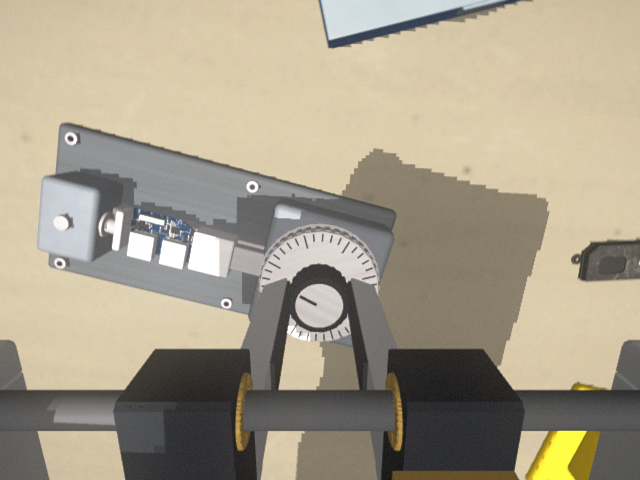

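View pics/r23.png

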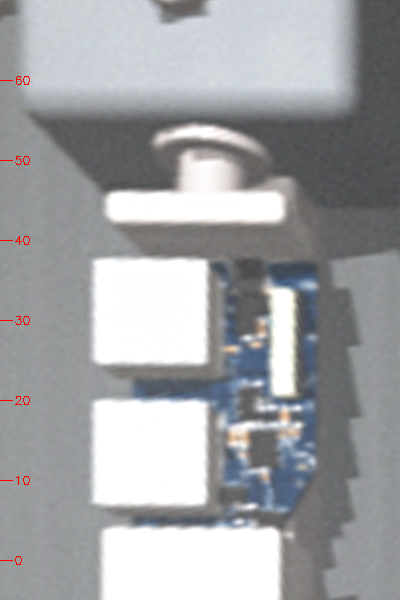

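Emit:
step_arm([
  [[0,0,0,2.5,0,0],[0,0,0,2.5,0,0]],
])

```text
time_s: 33.85
ee_pos: [0.4816, -0.0649, 0.024]
eef_rot: [2.84, 1.568, -0.321]
force: [5.8, -3.0, -3.5]
grip_width: 0.029
```

```bash
python3 m.py
```

```text
t 33.85 tool angle -91.14 F [ 5.8 -3.  -3.5] M [-0.27  -0.955  0.216] w 0.029 p [  0.8 -67.3  24. ] q6 79.2
```

Emit:
step_arm([
  [[0,0,0,2.5,0,0],[0,0,0,2.5,0,0]],
])

```text
time_s: 34.1
ee_pos: [0.4816, -0.0649, 0.024]
eef_rot: [2.913, 1.569, -0.335]
force: [5.3, -3.8, -2.8]
grip_width: 0.0293
```

```bash
python3 m.py;python3 - <<'E'
from h import *
snap('wrist','w24')
E
python3 rect.py w24 .031 r24;  python3 - <<'E'
from h import *
cv2.imwrite('pics/r_b.png',np.hstack([cv2.imread('pics/r22.png'),cv2.imread('pics/r24.png')]))
E
```

```text
t 34.1 tool angle -96.14 F [ 5.3 -3.8 -2.8] M [-0.398 -0.98   0.33 ] w 0.0293 p [  0.8 -67.3  24. ] q6 84.2
```

View pics/r_b.png

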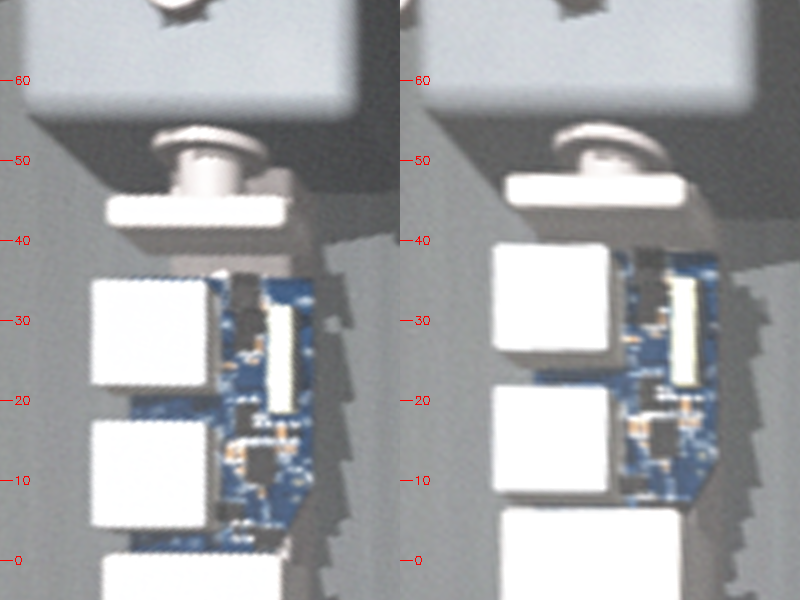

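Emit:
step_arm([
  [[0,0,0,2,0,0],[0,0,0,2,0,0],[0,0,0,2,0,0],[0,0,0,0,0,0]],
])

```text
time_s: 34.65
ee_pos: [0.4816, -0.065, 0.024]
eef_rot: [2.998, 1.568, -0.355]
force: [5.2, -3.0, -3.0]
grip_width: 0.0286
```

```bash
python3 m.py;python3 - <<'E'
from h import *
snap('wrist','w25')
E
python3 rect.py w25 .031 r25;  python3 - <<'E'
from h import *
A=[cv2.imread(f'pics/{n}.png') for n in('r22','r24','r25')]
cv2.imwrite('pics/r_c.png',np.hstack([a[80:300,60:320] for a in A]))
# measure pad bright band rows at columns between 120..260
for n,a in zip(('22','24','25'),A):
    g=a[130:300,120:160].mean((1,2)); d=np.diff(cv2.GaussianBlur(g.reshape(-1,1),(1,5),1).ravel()); i,j=np.argmax(d),np.argmin(d); print(n,'back',70-(130+i)/8,'front',70-(130+j)/8)
E
```

```text
t 34.65 tool angle -102.09 F [ 5.2 -3.  -3. ] M [-0.416 -1.014  0.175] w 0.0286 p [  0.8 -67.4  24. ] q6 90.1
22 back 45.75 front 41.875
24 back 48.375 front 44.375
25 back 49.625 front 45.625
```

View pics/r_c.png

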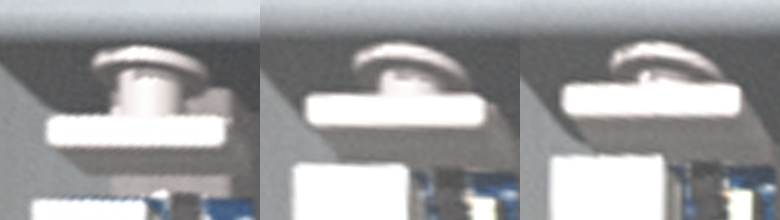

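Emit:
step_arm([
  [[0,0,0,0,0,0],[0,0,0,0,0,0],[0,0,0,0,0,0],[0,0,0,0,0,0],[-0.01,0,0,0,0,0],[-0.03,0,0,0,0,0],[-0.05,0,0,0,0,0],[-0.02,0,0,0,0,0],[0,0,0,0,0,0],[0,0,0,0,0,0]],
], fingers=0.048)

```text
time_s: 35.95
ee_pos: [0.4802, -0.0645, 0.1329]
eef_rot: [0.011, 1.57, 2.941]
force: [-0.4, 0.1, -1.6]
grip_width: 0.0481
```

```bash
python3 m.py;python3 - <<'E'
from h import *
snap('wrist','w26'); snap('top','t26')
E
python3 rect.py w26 .031 r26
```

```text
t 35.95 tool angle -102.11 F [-0.4  0.1 -1.6] M [ 0.031  0.116 -0.059] w 0.0481 p [ -0.6 -67.1 132.9] q6 90.1
```

View pics/w26.png

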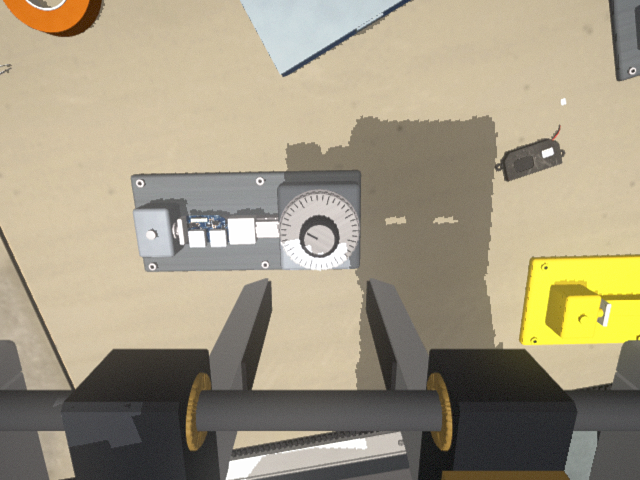

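View pics/r26.png

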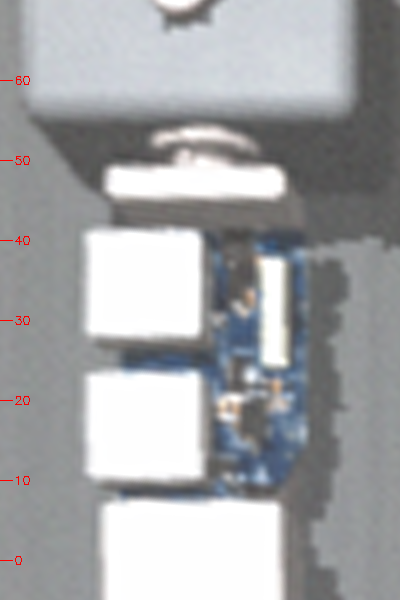

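Run:
```python
from h import *
outs=[]
P={}
for fn in('w16','w17','w26'):
    a=cv2.imread(f'pics/{fn}.png'); s=8; h=36
    pts=[(-h,-68+h),(h,-68+h),(h,-68-h),(-h,-68-h)]
    src=np.float32([proj(fn,cl(x/1e3,y/1e3,.045)) for x,y in pts]); dst=np.float32([((x+h)*s,(h-(y+68))*s) for x,y in pts])
    o=cv2.warpPerspective(a,cv2.getPerspectiveTransform(src,dst),(2*h*s,2*h*s),flags=cv2.INTER_CUBIC); outs.append(o)
v=np.hstack(outs[1:]); cv2.imwrite('pics/col.png',cv2.resize(v,(800,400),interpolation=cv2.INTER_AREA))
```

```text
(no output)
```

View pics/col.png

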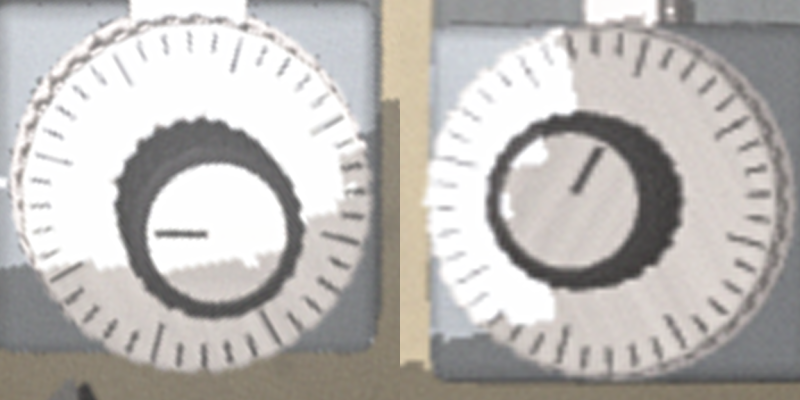

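Run:
```python
from h import *
A=np.float32([(237,55),(320,122),(341,237),(270,325),(158,342),(67,273)])
B=np.float32([(640,58),(735,130),(763,248),(675,328),(565,340),(476,272)])
M,_=cv2.estimateAffinePartial2D(A,B); print(np.degrees(np.arctan2(M[1,0],M[0,0])), np.hypot(M[0,0],M[1,0]), (A@M[:,:2].T+M[:,2]-B).round(1))
```

```text
-0.43880008002352994 0.9781616177843885 [[  0.3   0.1]
 [-13.1  -7. ]
 [-19.7 -12.7]
 [ -0.4  -6.1]
 [  0.1  -0.6]
 [ -0.4   0.6]]
```

Run:
```python
from h import *
h=36;s=8
for fn in('w17','w26'):
    a=cv2.imread(f'pics/{fn}.png')
    pts=[(-h,-68+h),(h,-68+h),(h,-68-h),(-h,-68-h)]
    src=np.float32([proj(fn,cl(x/1e3,y/1e3,.045)) for x,y in pts]); dst=np.float32([((x+h)*s,(h-(y+68))*s) for x,y in pts])
    o=cv2.warpPerspective(a,cv2.getPerspectiveTransform(src,dst),(2*h*s,2*h*s),flags=cv2.INTER_CUBIC)
    g=cv2.createCLAHE(4,(6,6)).apply(cv2.cvtColor(o,cv2.COLOR_BGR2GRAY))
    cv2.imwrite(f'pics/col_{fn}.png',g)
```

```text
(no output)
```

View pics/col_w17.png

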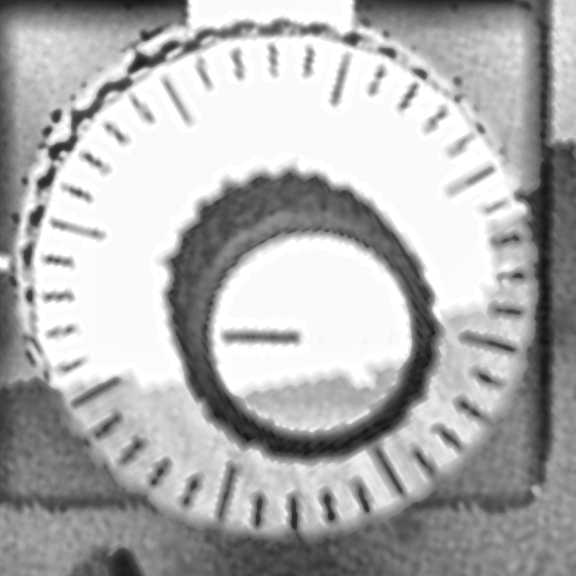

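View pics/col_w26.png

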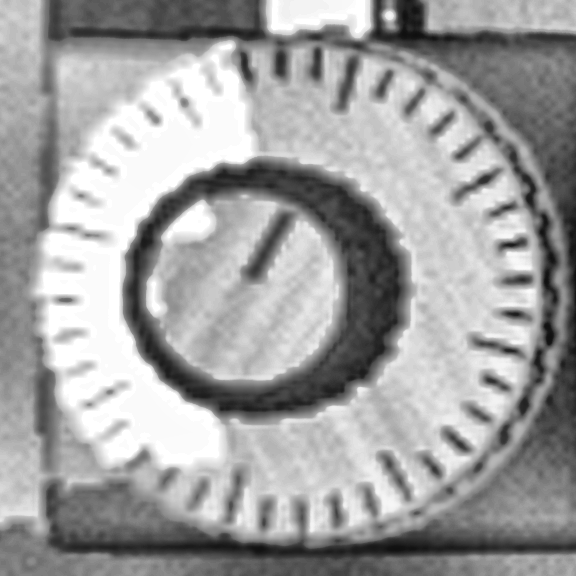

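Run:
```python
from h import *
A=np.float32([(342,78),(473,180),(488,340),(392,472),(228,492),(95,390),(82,228),(178,102)])
B=np.float32([(347,85),(472,188),(495,345),(395,475),(235,497),(105,395),(92,235),(185,107)])
M,_=cv2.estimateAffinePartial2D(A,B,ransacReprojThreshold=10); print('collar turn deg',np.degrees(np.arctan2(M[1,0],M[0,0])))
print(ticket.hand_in())
```

```text
collar turn deg -0.09400171145479488
the job is handed in; nothing more can be done
None
```

I laid the port board flat and lengthwise on the bed of the larger grey clamp and let go of it. I then turned only the inner knob about 121° clockwise, released it, backed off and handed the job in at about 36 s.

**Last checks**
- **Clamping:** the sprung pad went back 3.75–3.9 mm of its 8 mm travel, so about 8 N. The pad, board and jaw looked the same after I let go of the knob.
- **Knob:** its pointer turned about 121°, matching the wrist turn, so the grip did not slip.
- **Collar:** its long marks turned about 0.1° between the pictures before and after, far under the 2.5 mm limit.
- **Bystanders:** I never reached near the speaker or tweezers. The speaker was still in its place in the last picture; the tweezers were not checked again.

**What disagreed**
- **Fingertips:** the real fingertips end about 24–27 mm behind the reported TCP, not at it. My first two closings therefore passed over the board without touching it. I worked from the measured offset after that.
- **Board on the bench:** its blue circuit board could not be seen while it lay there. Only the sockets and a thin strip showed until I lifted it.
- **Clamp position:** the overhead and wrist cameras differed by about 2–3 mm. I used the wrist values.
- **Knob torque:** the readings at rest were noisy, at 0.17 to 0.33 N m near the end. I judged the clamping from the pad's movement and the knob angle instead.

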